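# Strip the shaft measuring set-up and put its parts away

## Robot

A 6-joint arm with a two-finger parallel gripper is mounted at the origin on a cart in front of the work surface, level with it; the furniture and walls round the work are solid. World frame = base frame: x ahead of the robot, y to its left, z up, the work surface at z = 0. Lengths are in mm, angles in degrees, forces in N, time in s.
With the tool pointing down it reaches from about 350 to 850 mm from the base axis. Payload 8.1 kg.
Tool frame: the origin (TCP) lies midway between the tips of the shut fingers; the grasp point (between the pads) lies hold_point_z behind it (hold_point_z is the distance from the TCP to the grasp point, in mm); z points along the fingers, x is the direction in which the jaws open and shut, and the axes are right-handed (so a half turn about z gives the same grasp; the last joint's range is limited). The gripper opens to 85 mm and grips with 20 to 120 N. Pads are 22 mm wide; open, the fingers measure 114 mm over their backs; the gripper's body (76 mm by 85 mm) begins 54 mm behind the grasp point. The pads swing forward as they close: fully open they stand 13 mm farther back than shut.
Start: joints at [-79.034, 7.471, 85.268, -0, 87.261, -4.893], TCP at [163.988, -577.16, 231.292] pointing down, gripper open.
Joint ranges: [-169.43, 169.43], [-51.17, 129.36], [1.28, 143.12], [-76.62, 256.62], [0, 156.53], [-152.29, 152.29]. Speed limits (degrees/s): [136.94, 136.94, 159.86, 180, 180, 180].

## Interface

Orientations are given as [roll, pitch, yaw] about the fixed x, y, z axes, in that order (R = Rz(yaw) Ry(pitch) Rx(roll)).
In Python, from bench import * gives the robot as it stands.
- The arm moves only by the shell command python3 -m pendant 'ROWS' [OPENING] [FORCE]. ROWS is JSON, a list that holds one entry, the list of rows, each a list of 4 numbers: the shift along the tool's x, y, z normalised to -1 to 1, where 1 is 0.02 m, then the turn about the tool's z normalised to -1 to 1, where 1 is 0.08 rad. A call has exactly 10 rows; each row shifts and turns the pose as measured when the row begins, along the tool's axes as they then stand; what a row does not reach is not made up. A row lasts 1/12 s, in which the tool goes at most 41.7 mm and 7.16 degrees, less where a joint would pass 70% of its speed; a pose out of reach is approached as far as the arm can. A call with a number of a shift or a turn outside -1 to 1 is refused whole. A call with a gripper value outside its range is refused whole. OPENING is the gripper's target within -1 to 1 (fully open at 1, half-way at 0, shut at -1), set as the call begins (- or left out, the last holds). The fingers move at their own pace and stop on an object; FORCE is the grip in N (left out, the last holds). Time passes only in rows, so rows that do not move let the fingers close, or fill a call up. It gives the time, the measured TCP pose, the force and the opening at its end, in the units of the state.
- sense(): the state, without advancing time (a new reading comes with each control period).
- snapshot(name): name is "side" or "top" or "wrist"; returns the picture (480x640x3 uint8, red, green, blue); there is no depth.
- calibration(name): a dict with "mtx" (3x3 intrinsics, pixels), "world_to_cam" (4x4, takes a point from world to camera coordinates); the wrist camera has in their place "hand_eye" (4x4, takes a point from camera to tool coordinates, whose origin is the TCP and whose axes are the tool frame's). Camera axes: x right, y down, z forward; pixel columns grow to the right and rows downward; lengths in mm; the calibration is good to about 2 mm. A picture is of the moment at which its call begins: read the wrist's pose just before it. calibration takes no time and is no camera call.
- hand_in(): hands the job in, once; it reports no verdict.
The state is a dict: "time": time; "joint_pos": joint angles; "qd": joint speeds; "joint_efforts": joint torques, N m; "tool_pos": TCP position; "tcp_rot": TCP orientation; "ft_force": force on the tool from outside, world axes, zero at the start; "wrist_torque": the same for the moment, N m; "finger_gap": finger opening in mm.
Only numpy, scipy, OpenCV 4.12 (cv2) and the standard library are available. Lean on these libraries where they do the work, as an engineer would, in place of code of your own. Each camera call takes 0.05 s, during which the arm holds its last target.

## Task

The run-out check is done: strip the measuring set-up from the top down, one piece at a time, and put each piece away in the holder made for it: the stepped shaft lying with its thin ends on the two forks of the cradle, and the V-block (V upward), the drilled riser block and the base plate each lying flat in the tray that fits it. Do not let any of the set-up's blocks topple, and leave the loose gauge block and the brass coupling where they stand.

Things in the scene. Friction and masses are not known exactly. Their poses are not given: they have to be found in the camera images.
- shaft: Stepped steel shaft, top of the stack, lying in the V-block's groove: middle 24 mm in diameter, 60 long; at each end a journal 16 mm in diameter, 25 long (110 mm in all); 0.22 to 0.33 kg. Origin: middle of its axis, y along the axis. In the stack the axis is 8 mm above the V-block's top face, 88 mm above the bench. Grip it across its middle from above.
- v_block: Steel V-block, second from the top: 40 mm wide (its x), 50 mm long (y), 35 mm high, a V groove 18 mm wide and 9 mm deep along y in its top, a 5 mm deep slot along each long side from 10 to 16 mm above its underside; 0.33 to 0.51 kg. Origin: centre of its underside, z up. Half a turn makes no difference.
- riser_block: Steel riser block with a grid of drilled holes, third from the top: 50 mm (x) by 75 mm (y) by 25 mm high; 0.48 to 0.72 kg. Origin: centre of its underside, z up. Half a turn makes no difference.
- base_plate: Aluminium base plate, the bottom of the stack, on the bench: 64 mm (x) by 95 mm (y) by 20 mm high, a small hole at each corner; 0.26 to 0.40 kg. Origin: centre of its underside, z up. Half a turn makes no difference.
- shaft_cradle: Grey cradle fixed to the bench: base 48 (x) x 104 (y) x 4 mm, two ribs 8 mm high, two 6 mm thick V forks at y = -43 and +43 mm, 30 mm high, open upward, guiding from 10 mm to either side. The shaft lies along y, journals in the forks, thick middle between them (10 mm play each way), axis 26 mm above the bench. Free between the forks for fingers. Origin: centre of its underside.
- vblock_tray: Grey tray, 65 x 75 mm outside, 15 high, fixed to the bench. Floor 4 mm above its underside; recess 48 x 58 mm at the floor, 8 mm wider at the rim (walls lean outward and guide the part in). Walls right across its short ends (y ends); each long side has a 45 mm gap in the middle, open to the floor, for a finger. Origin: centre of its underside, y along its length, z up. Made for the V-block.
- block_tray: Grey tray, 75 x 100 mm outside, 15 high, fixed to the bench. Floor 4 mm above its underside; recess 58 x 83 mm at the floor, 8 mm wider at the rim (walls lean outward and guide the part in). Walls right across its short ends (y ends); each long side has a 52 mm gap in the middle, open to the floor, for a finger. Origin: centre of its underside, y along its length, z up. Made for the riser block.
- plate_tray: Grey tray, 89 x 120 mm outside, 15 high, fixed to the bench. Floor 4 mm above its underside; recess 72 x 103 mm at the floor, 8 mm wider at the rim (walls lean outward and guide the part in). Walls right across its short ends (y ends); each long side has a 60 mm gap in the middle, open to the floor, for a finger. Origin: centre of its underside, y along its length, z up. Made for the base plate.
- gauge_block: Loose plain steel gauge block, 30 x 50 x 20 mm, lying on the bench in front of the vice; a bystander, to be left alone. Origin: centre of its underside.
- air_coupling: Loose brass air coupling standing on end, 24 mm in diameter and 58 mm high, between the places on the left of the bench; a bystander, to be left standing. Origin: centre of its underside.
Not all that is in view belongs to the job. What is shaped like the vblock_tray but purple or turquoise is not meant.

How it is judged (in metres and radians):
On the way, in this order (a step that is already met when the one before it is completed fails the run):
1. the shaft lies in its cradle (horizontal distance between shaft and shaft_cradle below 0.01 m and z of shaft in the frame of shaft_cradle between 0.023 and 0.029 m and angle between the y axis of shaft and the y axis of shaft_cradle, either way round below 0.2 rad), for 0.2 s.
2. the V-block sits in its tray (horizontal distance between v_block and vblock_tray below 0.008 m and z of v_block in the frame of vblock_tray between 0.001 and 0.007 m and angle between the y axis of v_block and the y axis of vblock_tray, either way round below 0.2 rad and angle between v_block's own z axis and vertical below 0.08 rad), for 0.2 s.
3. the riser block sits in its tray (horizontal distance between riser_block and block_tray below 0.008 m and z of riser_block in the frame of block_tray between 0.001 and 0.007 m and angle between the y axis of riser_block and the y axis of block_tray, either way round below 0.2 rad and angle between riser_block's own z axis and vertical below 0.08 rad), for 0.2 s.
4. the base plate sits in its tray (horizontal distance between base_plate and plate_tray below 0.008 m and z of base_plate in the frame of plate_tray between 0.001 and 0.007 m and angle between the y axis of base_plate and the y axis of plate_tray, either way round below 0.2 rad and angle between base_plate's own z axis and vertical below 0.08 rad), for 0.2 s.
At the end, for the whole second after the job is handed in: All at rest in their own holders, lengthwise within 0.2 rad: shaft in both forks (10 mm, axis 26 mm up within 3 mm); V-block, riser block and base plate flat on their trays' floors (8 mm from centre, 3 mm in height, 0.08 rad); gauge block and coupling within 20 mm of their start, upright (all of step 1 and all of step 2 and all of step 3 and all of step 4 and linear speed of each of shaft, v_block, riser_block, base_plate below 0.01 m/s and angular speed of each of shaft, v_block, riser_block, base_plate below 0.2 rad/s and distance of each of gauge_block, air_coupling from where it was at the start of the episode below 0.02 m and angle between air_coupling's own z axis and vertical below 0.3 rad); the robot touches nothing.
It fails at once if the V-block, the riser block or the base plate topples (leans by more than 0.6 rad) (angle between any of v_block, riser_block, base_plate's own z axis and vertical above 0.6 rad).
It fails at once if the gauge block or the brass coupling is pushed from its place by more than 20 mm or knocked over (not (distance of gauge_block from where it was at the start of the episode below 0.02 m) or not (distance of air_coupling from where it was at the start of the episode below 0.02 m) or not (angle between air_coupling's own z axis and vertical below 0.3 rad)).
It also fails if it takes over 102 s, if anything falls off the work surface, if the arm or the gripper's body presses on something with over 40 N, if the wrist force passes 120 N, or if a joint passes its speed limit or range.

## Working session

There is one attempt and no reset: what is moved stays moved. The work goes in short steps, Python scripts to look and compute and a shell command to move; the robot and the scene stay as the last step left them, time stands still between calls to the robot, and variables do not carry over. Pictures are saved under pics/ and viewed, and the job is handed in when it is done.

```bash
ls; mkdir -p pics; python3 - <<'E'
from bench import *
import cv2
print(sense())
for n in("side","top","wrist"):
    im=snapshot(n); cv2.imwrite(f"pics/{n}0.png",im[:,:,::-1]); print(n,calibration(n))
E
```

```text
pics
{'time': 0.0, 'joint_pos': array([-7.90346548e+01,  7.51533125e+00,  8.53315028e+01, -1.75062194e-04,
        8.72611815e+01, -4.89417916e+00]), 'qd': array([ 0.05759166, -0.01318042,  0.01610983,  0.05473807, -0.0285088 ,
        0.01026232]), 'joint_efforts': array([-3.35264040e-04, -5.69392848e+01, -5.00558782e+01, -3.03600773e-04,
        1.47340778e-02, -2.10132106e-05]), 'tool_pos': array([ 163.86921561, -576.60194154,  230.22079748]), 'tcp_rot': array([-1.79990959e+02,  1.07636571e-01, -7.41404586e+01]), 'ft_force': array([0.94300113, 0.2263169 , 0.49803388]), 'wrist_torque': array([ 0.02110516, -0.0381015 , -0.0183741 ]), 'finger_gap': 85.86325511791351}
side {'mtx': array([[536.98092368,   0.        , 313.66982726],
       [  0.        , 536.98092368, 237.83722938],
       [  0.        ,   0.        ,   1.        ]]), 'world_to_cam': array([[-6.22421552e-02,  9.97979533e-01,  1.27579344e-02,
         1.56650777e+02],
       [ 6.33787771e-01,  4.93963291e-02, -7.71928147e-01,
        -2.58503280e+02],
       [-7.70998687e-01, -3.99606488e-02, -6.35581758e-01,
         1.
[... 449 characters left out ...]
+02],
       [ 8.23926438e-02,  6.79060962e-03, -9.96576811e-01,
         1.58401522e+03],
       [ 0.00000000e+00,  0.00000000e+00,  0.00000000e+00,
         1.00000000e+00]])}
wrist {'mtx': array([[332.0379641 ,   0.        , 316.19158698],
       [  0.        , 332.0379641 , 237.71517423],
       [  0.        ,   0.        ,   1.        ]]), 'hand_eye': array([[ 9.99999175e-01,  4.70251651e-04,  1.19548222e-03,
         2.90302649e-02],
       [-8.15702990e-04,  9.51354053e-01,  3.08098687e-01,
        -7.94529250e+01],
       [-9.92442940e-04, -3.08099408e-01,  9.51353651e-01,
        -1.42095219e+02],
       [ 0.00000000e+00,  0.00000000e+00,  0.00000000e+00,
         1.00000000e+00]])}
```

```bash
python3 - <<'E'
import bench
print([ (n,getattr(bench,n)) for n in dir(bench) if not n.startswith('__')])
E
```

```text
[('PlanningError', <class 'bench.PlanningError'>), ('calibration', <function make.<locals>.<lambda> at 0x7fe6e765c680>), ('hand_in', <function connect.<locals>.done at 0x7fe6e75d3740>), ('hold_point_z', 18.700000000000003), ('sense', <function make.<locals>.<lambda> at 0x7fe6e765c5e0>), ('snapshot', <function make.<locals>.drawn_camera at 0x7fe6e765c0e0>)]
```

View pics/top0.png

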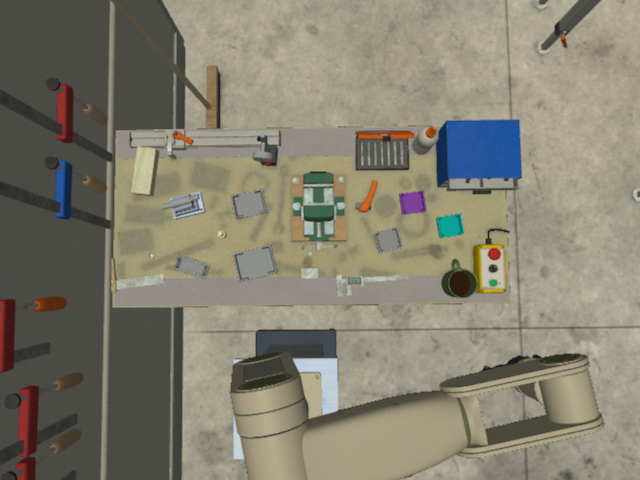

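View pics/side0.png

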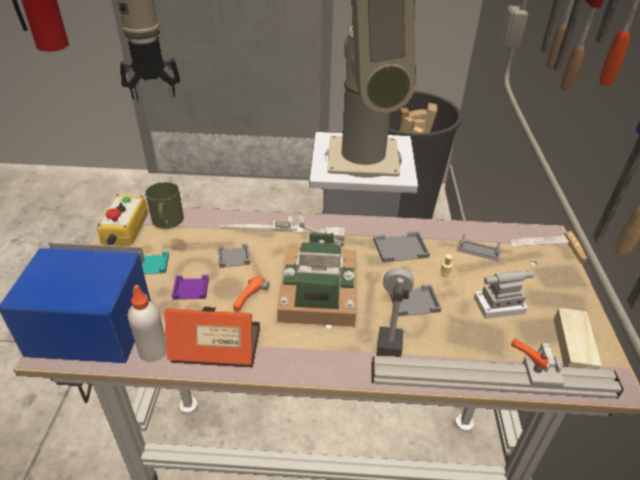

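View pics/wrist0.png

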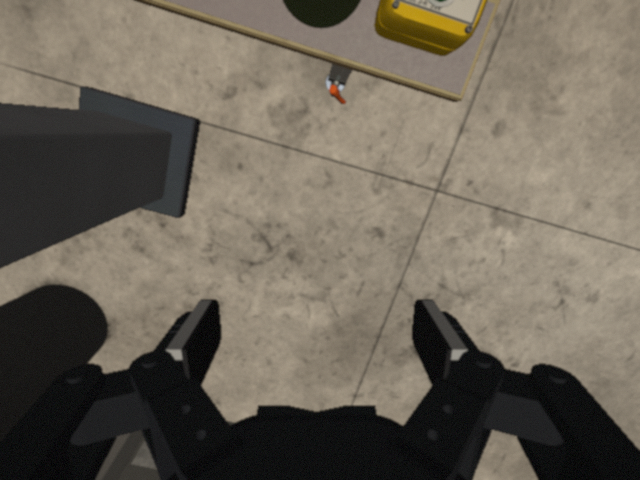

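```bash
cat > h.py <<'E'
from bench import *
import numpy as np, cv2
from scipy.spatial.transform import Rotation as R
def toolT(s=None):
    s=s or sense(); T=np.eye(4); T[:3,:3]=R.from_euler('xyz',s['tcp_rot'],degrees=True).as_matrix(); T[:3,3]=s['tool_pos']; return T
def c2w(n,s=None):
    c=calibration(n)
    if n=='wrist': return toolT(s)@c['hand_eye']
    return np.linalg.inv(c['world_to_cam'])
def p2w(n,uv,z,s=None):
    uv=np.atleast_2d(np.asarray(uv,float)); T=c2w(n,s); K=calibration(n)['mtx']
    d=np.c_[uv,np.ones(len(uv))]@np.linalg.inv(K).T@T[:3,:3].T
    o=T[:3,3]; z=np.broadcast_to(np.asarray(z,float),len(uv))
    return o+d*((z-o[2])/d[:,2])[:,None]
def w2p(n,P,s=None):
    P=np.atleast_2d(np.asarray(P,float)); T=np.linalg.inv(c2w(n,s)); q=P@T[:3,:3].T+T[:3,3]; q=q@calibration(n)['mtx'].T
    return q[:,:2]/q[:,2:]
def go(x,y,z,yaw=None):
    """world target -> tool-frame units of total shift, deg turn"""
    s=sense(); T=toolT(s); d=T[:3,:3].T@(np.array([x,y,z])-T[:3,3])
    out=f"tool shift mm {d.round(1)}  units {(d/20).round(2)}"
    if yaw is not None:
        # turn about tool z (down): yaw decreases with + turn
        dy=(yaw-s['tcp_rot'][2]+90)%180-90
        out+=f" turn deg {-dy:.1f} units {np.radians(-dy)/.08:.2f}"
    print(s['tool_pos'].round(1),s['tcp_rot'].round(2),'j6',s['joint_pos'][5].round(1),'f',s['ft_force'].round(1),'gap',s['finger_gap'].round(1),'t',round(s['time'],2)); print(out)
E
python3 - <<'E'
from h import *
for k,uv,z in [('stack',(185,206),80),('cradle',(192,266),15),('t1',(249,204),15),('t2',(255,264),15),('vt',(387,240),15),('cpl',(221,234),58),('gauge',(319,247),20)]:
    print(k,p2w('top',uv,z).round())
for n,b in (('top',(110,160,270,290)),('top',(270,160,430,290)),('side',(370,210,540,330))):
    im=cv2.imread(f'pics/{n}0.png')[b[1]:b[3],b[0]:b[2]]
    cv2.imwrite(f'pics/{n}{b[0]}c.png',cv2.resize(im,None,fx=4.5,fy=4.5,interpolation=2))
E
```

```text
stack [[610. 288.  80.]]
cradle [[434. 282.  15.]]
t1 [[623. 106.  15.]]
t2 [[438.  88.  15.]]
vt [[ 507. -318.   15.]]
cpl [[527. 185.  58.]]
gauge [[ 487. -109.   20.]]
```

View pics/top110c.png

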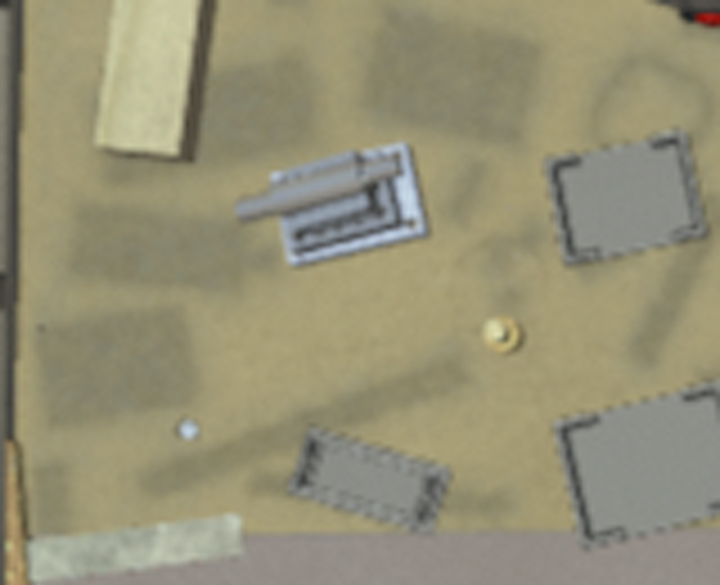

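View pics/top270c.png

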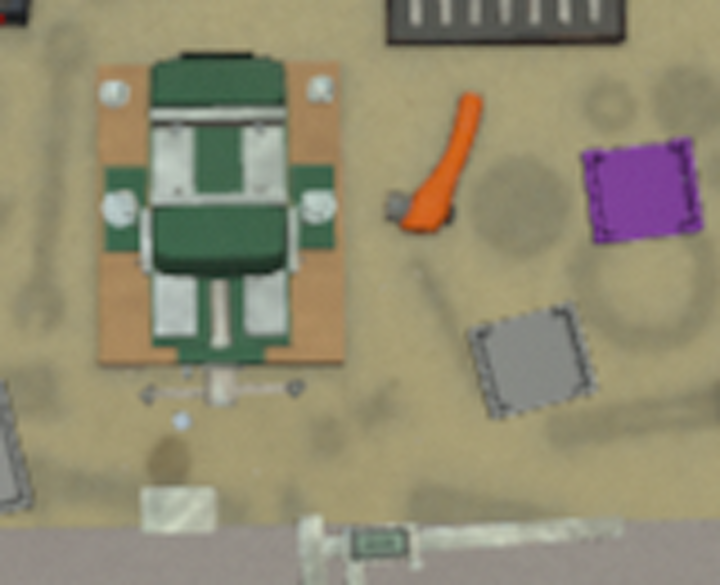

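View pics/side370c.png

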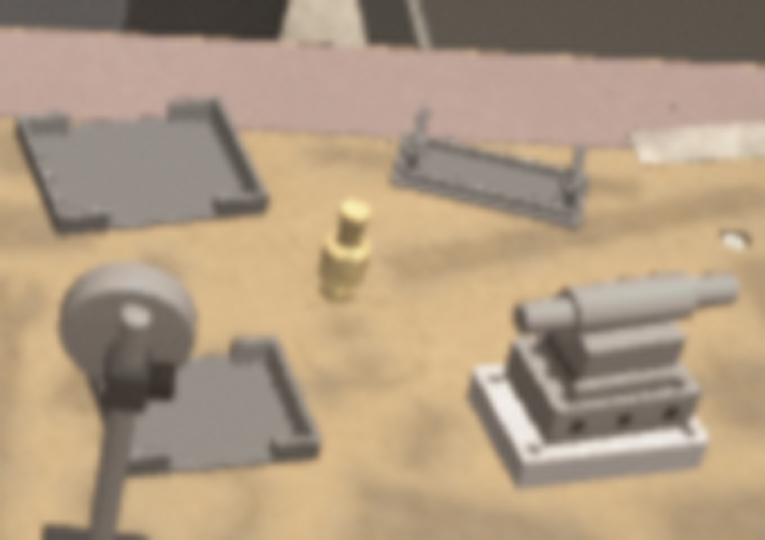

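```bash
python3 -m pendant '[[[-1,-0.88,-0.3,0],[-1,-0.88,-0.3,0],[-1,-0.88,-0.3,0],[-1,-0.88,-0.3,0],[-1,-0.88,-0.3,0],[-1,-0.88,-0.3,0],[-1,-0.88,-0.3,0],[-1,-0.88,-0.3,0],[-1,-0.88,-0.3,0],[-1,-0.88,-0.3,0]]]' 1 ; python3 -c "
from h import *
go(530,190,300,15)"
```

```text
time: 0.98
tool_pos: [278.8, -327.1, 286.3]
tcp_rot: [179.9, 0.7, -74.6]
ft_force: [-0.1, -0.6, 0.4]
finger_gap: 85.5Traceback (most recent call last):
  File "<string>", line 3, in <module>
    go(530,190,300,15)
    ~~^^^^^^^^^^^^^^^^
  File "h.py", line 26, in go
    print(s['tool_pos'].round(1),s['tcp_rot'].round(2),'j6',s['joint_pos'][5].round(1),'f',s['ft_force'].round(1),'gap',s['finger_gap'].round(1),'t',round(s['time'],2)); print(out)
                                                                                                                        ^^^^^^^^^^^^^^^^^^^^^
AttributeError: 'float' object has no attribute 'round'
```

```bash
sed -i "s/s\['finger_gap'\].round(1)/round(float(s['finger_gap']),1)/" h.py
python3 -m pendant '[[[-1,-0.88,-0.05,0],[-1,-0.88,-0.05,0],[-1,-0.88,-0.05,0],[-1,-0.88,-0.05,0],[-1,-0.88,-0.05,0],[-1,-0.88,-0.05,0],[-1,-0.88,-0.05,0],[-1,-0.88,-0.05,0],[-1,-0.88,-0.05,0],[-1,-0.88,-0.05,0]]]' ; python3 -c "
from h import *
go(530,190,300,15)"
```

```text
time: 1.82
tool_pos: [398.2, -74.6, 299.4]
tcp_rot: [-180.0, 0.6, -74.7]
ft_force: [-0.5, -1.0, 0.1]
finger_gap: 85.7
[398.2 -74.6 299.4] [-179.99    0.63  -74.69] j6 56.4 f [-0.5 -1.   0.1] gap 85.7 t 1.82
tool shift mm [-220.4 -197.     1.8]  units [-11.02  -9.85   0.09] turn deg -89.7 units -19.57
```

```bash

python3 -m pendant '[[[-0.52,-0.52,0,-1],[-0.48,-0.55,0,-1],[-0.44,-0.58,0,-1],[-0.4,-0.62,0,-1],[-0.35,-0.65,0,-1],[-0.3,-0.67,0,-1],[-0.25,-0.69,0,-1],[-0.2,-0.71,0,-1],[-0.14,-0.73,0,-1],[-0.08,-0.74,0,-1]]]' ; python3 -m pendant '[[[0,-0.74,0,-1],[0.05,-0.74,0,-1],[0.1,-0.73,0,-1],[0.15,-0.72,0,-1],[0.2,-0.7,0,-1],[0.25,-0.7,0,-1],[0.3,-0.68,0,-1],[0.35,-0.65,0,-1],[0.4,-0.62,0,-1],[0.45,-0.58,0,-0.7]]]';python3 - <<'E'
from h import *
go(530,190,300,15)
s=sense(); im=snapshot('wrist'); cv2.imwrite('pics/w1.png',im[:,:,::-1]); import pickle; pickle.dump(s,open('w1.pkl','wb'))
E
```

```text
time: 2.65
tool_pos: [466.9, 67.3, 298.5]
tcp_rot: [-179.6, 0.6, -26.6]
ft_force: [0.9, -0.4, 0.1]
finger_gap: 85.4
time: 3.48
tool_pos: [525.3, 210.3, 295.6]
tcp_rot: [-179.2, 0.5, 20.3]
ft_force: [-0.5, -0.7, 0.6]
finger_gap: 85.3
[525.3 210.3 295.6] [-179.23    0.45   20.33] j6 -4.1 f [-0.5 -0.7  0.6] gap 85.3 t 3.48
tool shift mm [-2.6 20.6 -4.6]  units [-0.13  1.03 -0.23] turn deg 5.3 units 1.16
```

View pics/w1.png

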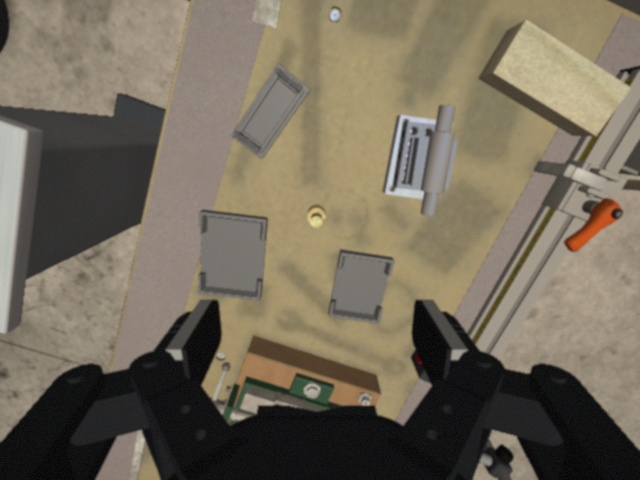

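```bash
python3 - <<'E'
import cv2
im=cv2.imread('pics/w1.png')
cv2.imwrite('pics/w1a.png',cv2.resize(im[90:230,370:490],None,fx=5,fy=4.2,interpolation=2)[:590])
cv2.imwrite('pics/w1a.png',cv2.resize(im[95:225,370:490],None,fx=4.5,fy=4.5,interpolation=2))
cv2.imwrite('pics/w1b.png',cv2.resize(im[55:170,220:330],None,fx=5,fy=5,interpolation=2))
cv2.imwrite('pics/w1c.png',cv2.resize(im[200:325,190:400],None,fx=3.75,fy=3.75,interpolation=2))
E
```

```text
(no output)
```

View pics/w1a.png

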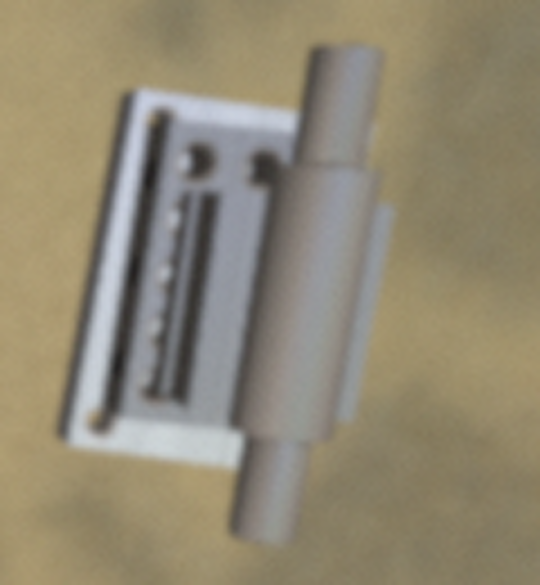

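View pics/w1b.png

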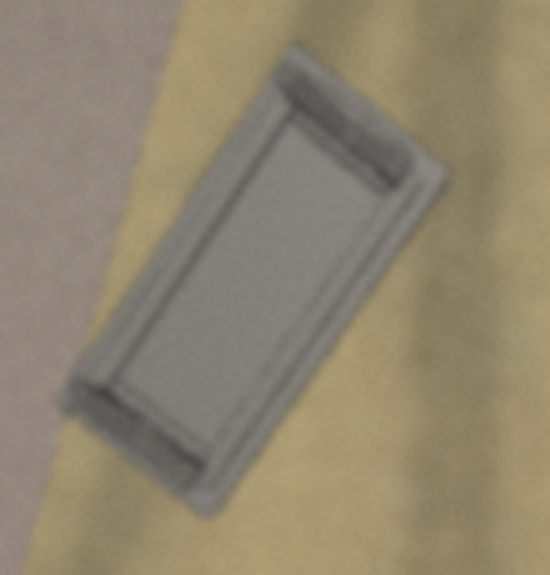

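View pics/w1c.png

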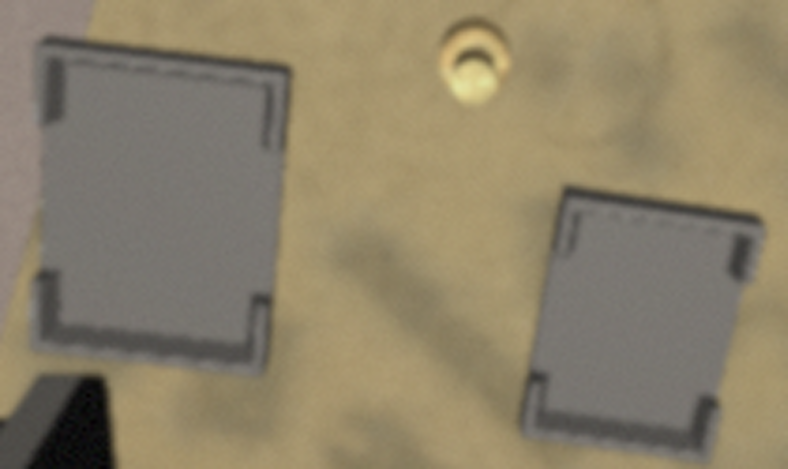

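```bash
cat > fit.py <<'E'
from h import *
def rect(P):
    P=np.asarray(P); c=P[:,:2].mean(0)
    a=((P[0]+P[1])-(P[2]+P[3]))[:2]/2; b=((P[1]+P[2])-(P[0]+P[3]))[:2]/2
    L=np.linalg.norm
    f=lambda v:(np.degrees(np.arctan2(v[1],v[0])))
    return c.round(1),'len',L(a).round(1),'ang y-axis-90:',round((f(a)-90+90)%180-90,1),'wid',L(b).round(1),'ang x',round((f(b)+90)%180-90,1)
E
python3 - <<'E'
from fit import *
import pickle; s=pickle.load(open('w1.pkl','rb'))
c=lambda pts,k,o:np.array(pts)/k+np.array(o)
A=lambda p:c(p,4.5,(370,95)); B=lambda p:c(p,5,(220,55)); C=lambda p:c(p,3.75,(190,200))
sh=p2w('wrist',A([(345,100),(272,490),(303,302)]),88,s); print('shaft',sh.round(1)); d=(sh[0]-sh[1]); print(np.degrees(np.arctan2(d[1],d[0]))-90)
print('plate',rect(p2w('wrist',A([(135,92),(298,112),(240,467),(62,440)]),20,s)))
print('cradle',rect(p2w('wrist',B([(293,43),(450,172),(210,515),(62,405)]),[4,4,4,4],s)))
print('ptray',rect(p2w('wrist',C([(42,38),(290,66),(265,375),(33,350)]),15,s)))
print('btray',rect(p2w('wrist',C([(566,188),(763,222),(712,460),(522,437)]),15,s)))
print('cpl',p2w('wrist',C([(474,85)]),58,s))
E
```

```text
shaft [[612.9 342.6  88. ]
 [636.5 258.4  88. ]
 [623.8 300.3  88. ]]
15.68638265699532
plate (array([615. , 296.6]), 'len', np.float64(93.8), 'ang y-axis-90:', np.float64(14.3), 'wid', np.float64(47.4), 'ang x', np.float64(12.8))
cradle (array([434.9, 286.1]), 'len', np.float64(101.6), 'ang y-axis-90:', np.float64(-16.7), 'wid', np.float64(45.6), 'ang x', np.float64(-16.7))
ptray (array([444.7,  92.7]), 'len', np.float64(121.2), 'ang y-axis-90:', np.float64(13.1), 'wid', np.float64(87.1), 'ang x', np.float64(13.8))
btray (array([626.9, 111.1]), 'len', np.float64(100.9), 'ang y-axis-90:', np.float64(12.5), 'wid', np.float64(73.5), 'ang x', np.float64(11.5))
cpl [[532.06505923 188.8251324   58.        ]]
```

```bash
python3 - <<'E'
from h import *
P=p2w('top',[(163.3,206.2),(198.9,196.2)],88);print(P.round(1),P.mean(0).round(1)); d=P[0]-P[1]; print(np.degrees(np.arctan2(d[1],d[0]))-90)
go(622,298,170,15.3)
E
```

```text
[[608.8 350.4  88. ]
 [637.4 245.1  88. ]] [623.1 297.8  88. ]
15.186871625836886
[525.5 212.5 295.3] [-179.14    0.42   20.59] j6 -4.2 f [-1.8 -0.1  0.2] gap 85.3 t 3.53
tool shift mm [121.3 -44.3 125.1]  units [ 6.06 -2.21  6.25] turn deg 5.3 units 1.15
```

```bash

python3 -m pendant '[[[0.66,-0.24,0.66,0.13],[0.66,-0.24,0.66,0.13],[0.66,-0.24,0.66,0.13],[0.66,-0.24,0.66,0.13],[0.66,-0.24,0.66,0.13],[0.66,-0.24,0.66,0.13],[0.66,-0.24,0.66,0.13],[0.66,-0.24,0.66,0.13],[0.66,-0.24,0.66,0.13],[0,0,0,0]]]' ;python3 - <<'E'
from h import *
go(623,299,170,15.4)
s=sense(); im=snapshot('wrist'); cv2.imwrite('pics/w2.png',im[:,:,::-1]); import pickle; pickle.dump(s,open('w2.pkl','wb'))
go(623,299,170,15.4)
E
```

```text
time: 4.37
tool_pos: [626.2, 295.1, 168.4]
tcp_rot: [-179.3, 0.7, 14.8]
ft_force: [-0.2, 0.8, -1.5]
finger_gap: 85.6
[626.2 295.1 168.4] [-179.26    0.7    14.77] j6 5.7 f [-0.2  0.8 -1.5] gap 85.6 t 4.37
tool shift mm [-2.2 -4.6 -1.5]  units [-0.11 -0.23 -0.08] turn deg -0.6 units -0.14
[625.9 294.6 169.6] [-179.27    0.69   14.8 ] j6 5.7 f [ 0.5 -0.3  0.3] gap 85.2 t 4.42
tool shift mm [-1.7 -4.9 -0.3]  units [-0.08 -0.25 -0.02] turn deg -0.6 units -0.13
```

View pics/w2.png

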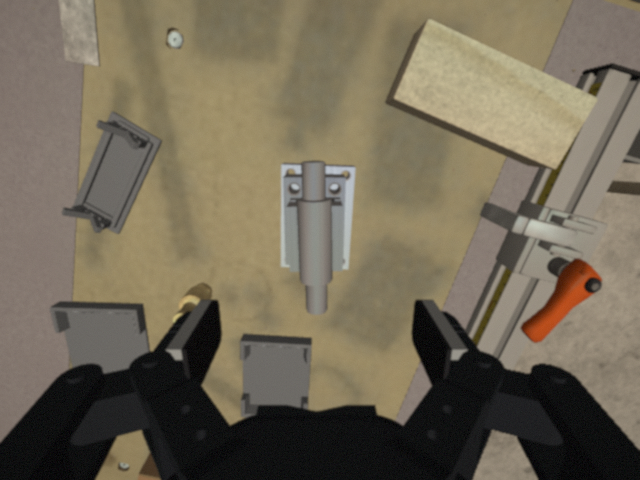

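```bash
python3 - <<'E'
from fit import *
import pickle; s=pickle.load(open('w2.pkl','rb'))
im=cv2.imread('pics/w2.png'); cv2.imwrite('pics/w2a.png',cv2.resize(im[150:325,260:370],None,fx=3.4,fy=3.4,interpolation=2))
P=p2w('wrist',[(314,180),(317,300),(315.5,243)],88,s);print(P.round(1)); d=P[0]-P[1]; print(np.degrees(np.arctan2(d[1],d[0]))-90)
E
```

```text
[[612.1 341.2  88. ]
 [636.9 255.4  88. ]
 [624.4 298.5  88. ]]
16.146857804687286
```

View pics/w2a.png

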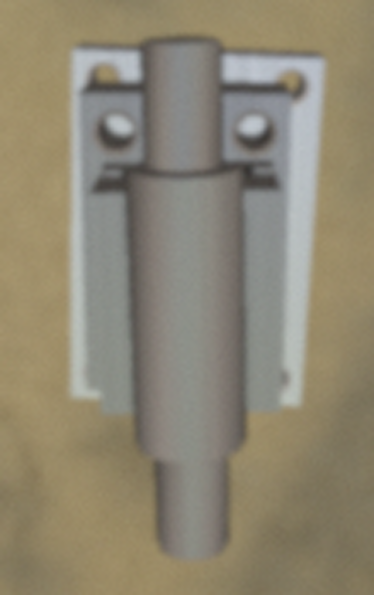

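```bash

python3 -m pendant '[[[0,-0.1,0.6,-0.2],[0,-0.1,0.6,0],[0,0,0.6,0],[0,0,0.6,0],[0,0,0.6,0],[0,0,0.5,0],[0,0,0.3,0],[0,0,0.1,0],[0,0,0,0],[0,0,0,0]]]' ;python3 - <<'E'
from h import *
go(624,298.3,83,15.7)
E
```

```text
time: 5.25
tool_pos: [621.8, 297.7, 85.6]
tcp_rot: [-179.3, 0.7, 15.8]
ft_force: [0.2, 0.6, 0.3]
finger_gap: 85.8
[621.8 297.7  85.6] [-179.28    0.65   15.79] j6 4.9 f [0.2 0.6 0.3] gap 85.8 t 5.25
tool shift mm [2.3 0.  2.6]  units [0.11 0.   0.13] turn deg 0.1 units 0.02
```

```bash

python3 -m pendant '[[[0.11,0,0.1,0],[0,0,0,0],[0,0,0,0],[0,0,0,0],[0,0,0,0],[0,0,0,0],[0,0,0,0],[0,0,0,0],[0,0,0,0],[0,0,0,0]]]' -1 40;python3 - <<'E'
from h import *
go(624,298.3,83,15.7)
cv2.imwrite('pics/w3.png',snapshot('wrist')[:,:,::-1])
E
```

```text
time: 6.08
tool_pos: [624.2, 298.5, 86.4]
tcp_rot: [-179.3, 0.6, 15.8]
ft_force: [-2.4, -1.2, 1.7]
finger_gap: 21.8
[624.2 298.5  86.4] [-179.27    0.63   15.8 ] j6 4.9 f [-2.4 -1.2  1.7] gap 21.8 t 6.08
tool shift mm [-0.2  0.2  3.4]  units [-0.01  0.01  0.17] turn deg 0.1 units 0.02
```

View pics/w3.png

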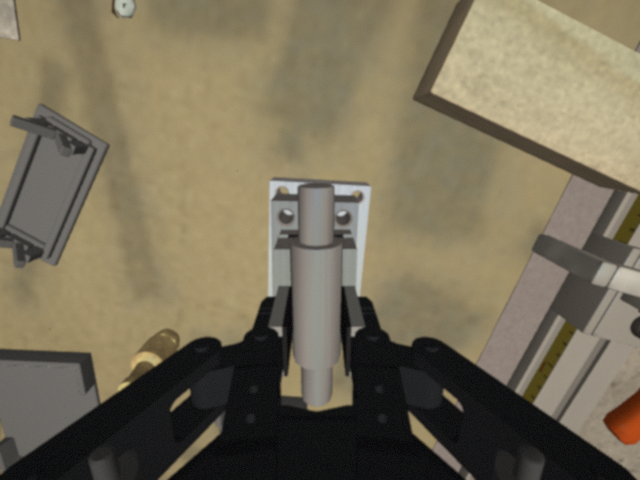

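```bash

python3 -m pendant '[[[0,0,0,0],[0,0,0,0],[0,0,0,0],[0,0,0,0],[0,0,0.1,0],[0,0,0.1,0],[0,0,0,0],[0,0,0,0],[0,0,0,0],[0,0,0,0]]]' -0.2;python3 - <<'E'
from h import *
go(624,298.3,82,15.7)
E
```

```text
time: 6.97
tool_pos: [626.4, 299.2, 82.6]
tcp_rot: [-179.2, 0.3, 15.8]
ft_force: [-0.3, 0.0, -0.5]
finger_gap: 34.2
[626.4 299.2  82.6] [-179.25    0.33   15.79] j6 4.9 f [-0.3  0.  -0.5] gap 34.2 t 6.97
tool shift mm [-2.6  0.3  0.6]  units [-0.13  0.01  0.03] turn deg 0.1 units 0.02
```

```bash

python3 -m pendant '[[[-0.1,0,0.03,0],[0,0,0,0],[0,0,0,0],[0,0,0,0],[0,0,0,0],[0,0,0,0],[0,0,0,0],[0,0,0,0],[0,0,0,0],[0,0,0,0]]]' -1 50;python3 - <<'E'
from h import *
go(624,298.3,82,15.7)
E
```

```text
time: 7.8
tool_pos: [623.2, 298.4, 82.0]
tcp_rot: [-179.3, 0.4, 15.8]
ft_force: [-0.7, -0.7, 1.3]
finger_gap: 22.3
[623.2 298.4  82. ] [-179.26    0.45   15.8 ] j6 4.9 f [-0.7 -0.7  1.3] gap 22.3 t 7.8
tool shift mm [0.7 0.3 0. ]  units [0.04 0.01 0.  ] turn deg 0.1 units 0.02
```

```bash

python3 -m pendant '[[[0,0,-0.2,0],[0,0,-0.3,0],[0,0,-0.5,0],[0,0,-0.7,0],[0,0,-0.8,0],[0,0,-0.8,0],[0,0,-0.8,0],[0,0,-0.8,0],[0,0,-0.6,0],[0,0,-0.2,0]]]';python3 - <<'E'
from h import *
go(436,285,160,-16.7)
s=sense(); im=snapshot('wrist'); cv2.imwrite('pics/w4.png',im[:,:,::-1]); import pickle; pickle.dump(s,open('w4.pkl','wb'))
E
```

```text
time: 8.63
tool_pos: [624.2, 296.7, 207.0]
tcp_rot: [-179.3, 0.5, 15.8]
ft_force: [0.9, -0.1, -1.4]
finger_gap: 21.6
[624.2 296.7 207. ] [-179.27    0.45   15.79] j6 5.0 f [ 0.9 -0.1 -1.4] gap 21.6 t 8.63
tool shift mm [-183.9  -39.3   49. ]  units [-9.19 -1.96  2.45] turn deg 32.5 units 7.09
```

View pics/w4.png

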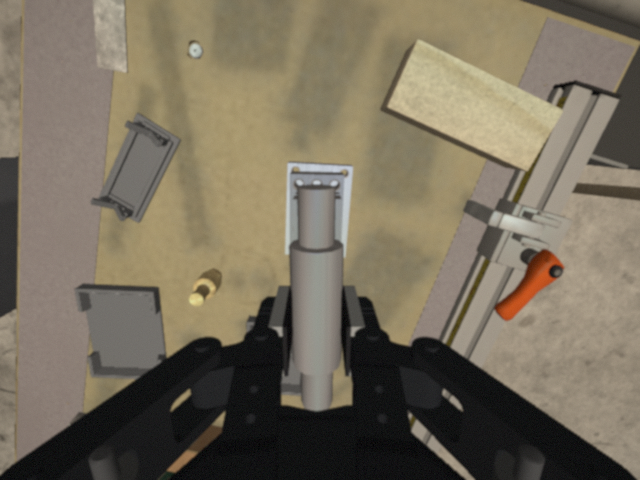

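```bash
python3 - <<'E'
import cv2
im=cv2.imread('pics/w2.png')
cv2.imwrite('pics/w2b.png',cv2.resize(im[105:240,55:170],None,fx=4.4,fy=4.4,interpolation=2))
im=cv2.imread('pics/top0.png')
cv2.imwrite('pics/topcr.png',cv2.resize(im[245:290,165:285],None,fx=6.6,fy=6.6,interpolation=2))
E
```

```text
(no output)
```

View pics/w2b.png

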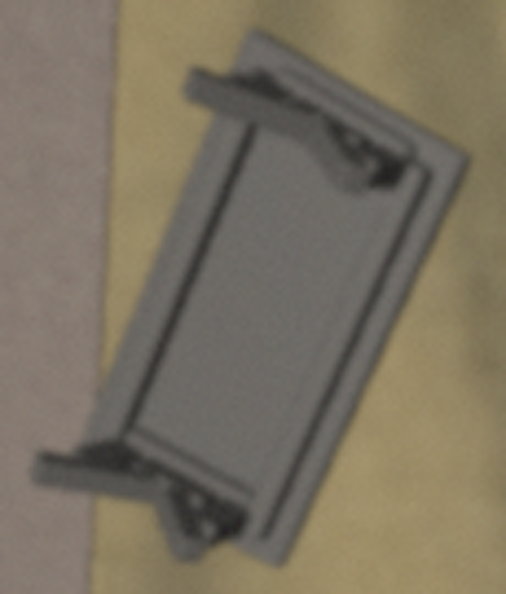

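View pics/topcr.png

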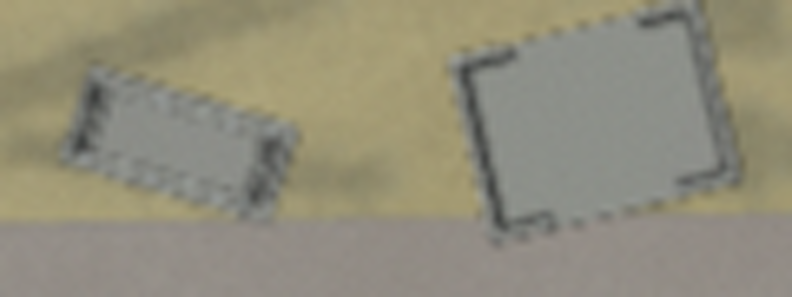

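```bash
python3 - <<'E'
from fit import *
import pickle; s=pickle.load(open('w2.pkl','rb'))
print(rect(p2w('wrist',np.array([(250,30),(470,160),(280,568),(85,445)])/4.4+(55,105),4,s)))
print(p2w('wrist',np.array([(250,30),(280,568)])/4.4+(55,105),4,s).mean(0))
print(rect(p2w('top',np.array([(93,65),(62,158),(268,222),(300,130)])/6.6+(165,245),4)))
go(434,281,130,-16.7)
E
```

```text
(array([435.8, 287.2]), 'len', np.float64(100.4), 'ang y-axis-90:', np.float64(-16.9), 'wid', np.float64(47.0), 'ang x', np.float64(-19.1))
[435.250762   286.30337627   4.        ]
(array([431.6, 283.1]), 'len', np.float64(101.9), 'ang y-axis-90:', np.float64(-17.9), 'wid', np.float64(45.4), 'ang x', np.float64(-18.5))
[624.6 296.9 207.7] [-179.26    0.37   15.78] j6 5.0 f [ 0.6  0.6 -0.6] gap 22.2 t 8.68
tool shift mm [-187.2  -35.5   79.3]  units [-9.36 -1.77  3.97] turn deg 32.5 units 7.09
```

```bash

python3 -m pendant '[[[-0.92,-0.15,0.2,0.71],[-0.95,-0.1,0.3,0.71],[-0.95,-0.05,0.4,0.71],[-0.95,0,0.4,0.71],[-0.95,0.05,0.4,0.71],[-0.95,0.1,0.4,0.71],[-0.95,0.17,0.4,0.71],[-0.93,0.22,0.4,0.71],[-0.9,0.28,0.4,0.71],[-0.9,0.33,0.4,0.71]]]';python3 - <<'E'
from h import *
s=sense(); im=snapshot('wrist'); cv2.imwrite('pics/w5.png',im[:,:,::-1]); import pickle; pickle.dump(s,open('w5.pkl','wb'))
go(433,281,60,-17)
E
```

```text
time: 9.52
tool_pos: [428.5, 276.4, 129.1]
tcp_rot: [-179.6, 0.7, -18.4]
ft_force: [-0.1, -0.8, -1.8]
finger_gap: 21.9
[423.6 275.5 125.9] [-179.85    0.98  -18.57] j6 45.0 f [-0.6  3.  -5.3] gap 21.8 t 9.57
tool shift mm [ 8.3 -8.  65.8]  units [ 0.41 -0.4   3.29] turn deg -1.6 units -0.34
```

View pics/w5.png

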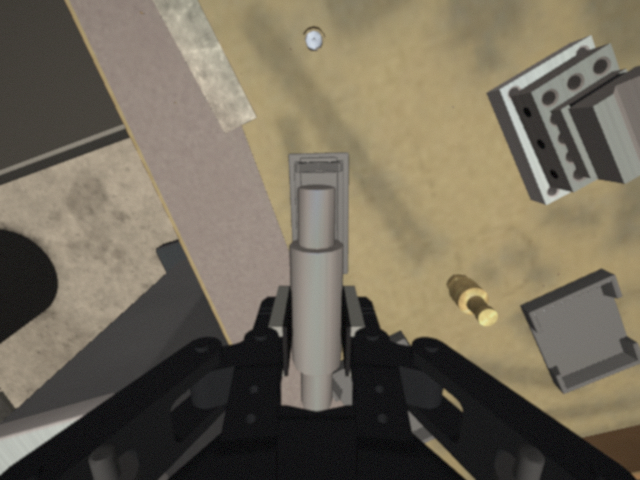

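```bash

python3 -m pendant '[[[0.15,-0.12,0.5,-0.3],[0.1,-0.1,0.6,0],[0.08,-0.1,0.6,0],[0.05,-0.06,0.6,0],[0,0,0.6,0],[0,0,0.5,0],[0,0,0.2,0],[0,0,0,0],[0,0,0,0],[0,0,0,0]]]';python3 - <<'E'
from h import *
s=sense(); im=snapshot('wrist'); cv2.imwrite('pics/w6.png',im[:,:,::-1]); import pickle; pickle.dump(s,open('w6.pkl','wb'))
go(433,281,21,-17)
E
```

```text
time: 10.4
tool_pos: [432.1, 280.3, 42.9]
tcp_rot: [180.0, 1.2, -16.8]
ft_force: [-0.8, 0.3, -3.9]
finger_gap: 21.9
[432.3 280.4  43.2] [179.99   1.15 -16.85] j6 43.2 f [ 1.   0.7 -2.9] gap 22.0 t 10.45
tool shift mm [ 1.  -0.8 22.2]  units [ 0.05 -0.04  1.11] turn deg 0.1 units 0.03
```

View pics/w6.png

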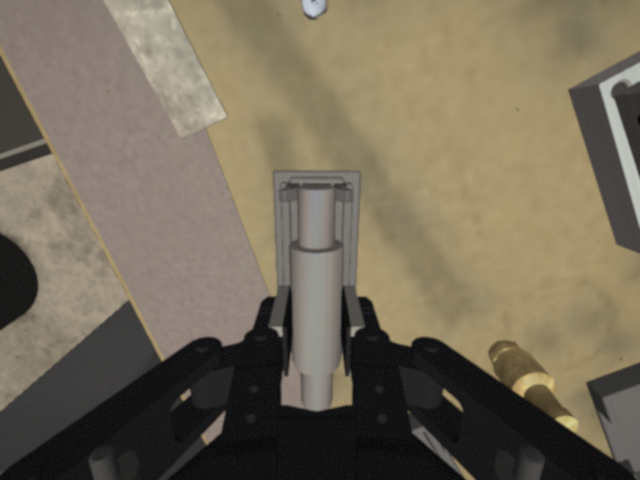

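```bash

python3 -m pendant '[[[0.03,0,0.2,0],[0.02,0,0.2,0],[0,0,0.2,0],[0,0,0.2,0],[0,0,0.15,0],[0,0,0.1,0],[0,0,0.05,0],[0,0,0,0],[0,0,0,0],[0,0,0,0]]]';python3 - <<'E'
from h import *
s=sense(); im=snapshot('wrist'); cv2.imwrite('pics/w7.png',im[150:,150:500,::-1])
go(433,281,20,-17)
E
```

```text
time: 11.28
tool_pos: [435.0, 281.8, 23.3]
tcp_rot: [-179.8, 1.0, -16.8]
ft_force: [-0.3, 0.1, -1.3]
finger_gap: 22.2
[435.  281.8  23.3] [-179.79    0.96  -16.82] j6 43.1 f [-0.1  0.1 -0.6] gap 21.7 t 11.33
tool shift mm [-1.6  1.3  3.3]  units [-0.08  0.07  0.17] turn deg 0.2 units 0.04
```

View pics/w7.png

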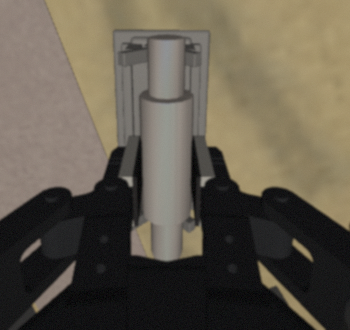

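```bash

python3 -m pendant '[[[-0.04,0,0.06,0],[0,0,0.06,0],[0,0,0.05,0],[0,0,0,0],[0,0,0,0],[0,0,0,0],[0,0,0,0],[0,0,0,0],[0,0,0,0],[0,0,0,0]]]';python3 - <<'E'
from h import *
go(433,281,20,-17)
E
```

```text
time: 12.17
tool_pos: [434.1, 282.7, 22.2]
tcp_rot: [-179.8, 1.0, -16.8]
ft_force: [-1.3, -0.7, 1.4]
finger_gap: 22.1
[434.1 282.7  22.2] [-179.77    0.98  -16.81] j6 43.2 f [-1.3 -0.7  1.4] gap 22.1 t 12.17
tool shift mm [-0.6  1.9  2.2]  units [-0.03  0.1   0.11] turn deg 0.2 units 0.04
```

```bash

python3 -m pendant '[[[0,0,0,0],[0,0,0,0],[0,0,0,0],[0,0,0,0],[0,0,0,0],[0,0,0,0],[0,0,-0.2,0],[0,0,-0.5,0],[0,0,-0.8,0],[0,0,-1,0]]]' 0.2;python3 -m pendant '[[[0,0,-1,0],[0,0,-1,0],[0,0,-1,0],[0,0,-1,0],[0,0,-1,0],[0,0,-0.5,0],[0,0,0,0],[0,0,0,0],[0,0,0,0],[0,0,0,0]]]' 1; python3 - <<'E'
from h import *
go(433,281,20,-17)
s=sense(); im=snapshot('wrist'); cv2.imwrite('pics/w8.png',im[:,:,::-1]); import pickle; pickle.dump(s,open('w8.pkl','wb'))
im=snapshot('side'); cv2.imwrite('pics/s1.png',cv2.resize(im[210:330,370:540,::-1],None,fx=4.5,fy=4.5,interpolation=2))
E
```

```text
time: 13.0
tool_pos: [432.3, 280.7, 70.4]
tcp_rot: [180.0, 1.3, -16.8]
ft_force: [0.9, 0.7, -0.5]
finger_gap: 51.4
time: 13.83
tool_pos: [436.3, 280.8, 196.0]
tcp_rot: [-179.6, 0.8, -16.8]
ft_force: [0.1, 0.1, 0.2]
finger_gap: 85.2
[436.3 280.8 196. ] [-179.63    0.81  -16.82] j6 43.2 f [0.1 0.1 0.2] gap 85.2 t 13.83
tool shift mm [ -0.8   1.9 176. ]  units [-0.04  0.1   8.8 ] turn deg 0.2 units 0.04
```

View pics/w8.png

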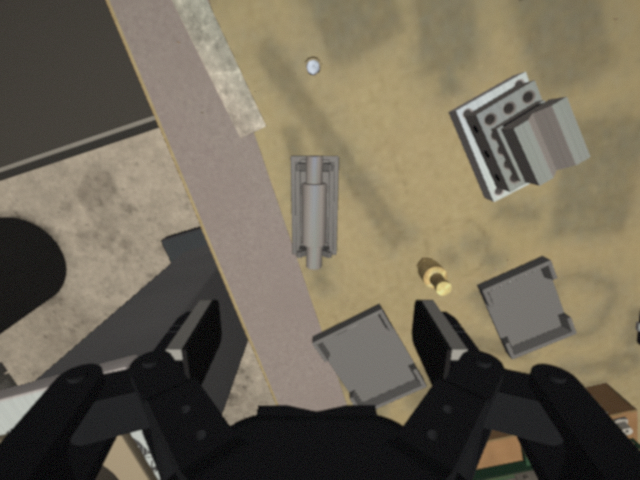

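View pics/s1.png

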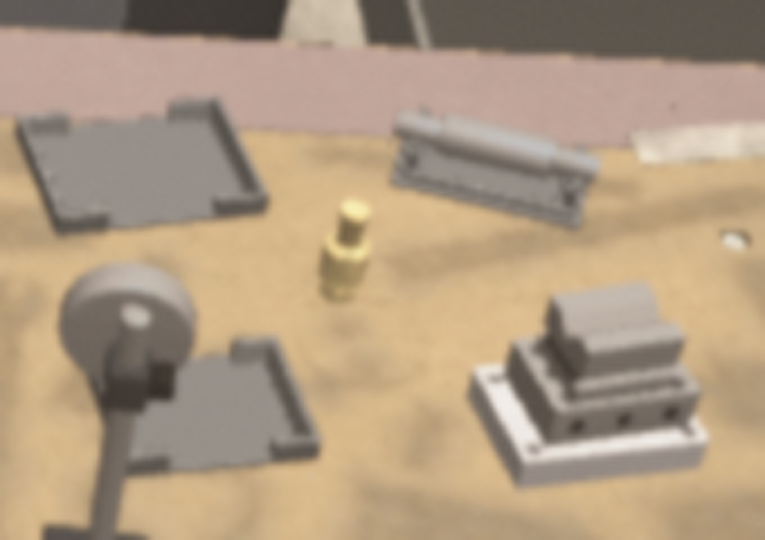

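```bash
python3 - <<'E'
from fit import *
import pickle; s=pickle.load(open('w8.pkl','rb'))
im=cv2.imread('pics/w8.png'); cv2.imwrite('pics/w8a.png',cv2.resize(im[145:280,280:350],None,fx=4.4,fy=4.4,interpolation=2))
cv2.imwrite('pics/w8b.png',cv2.resize(im[65:205,440:600],None,fx=4.2,fy=4.2,interpolation=2))
E
```

```text
(no output)
```

View pics/w8a.png

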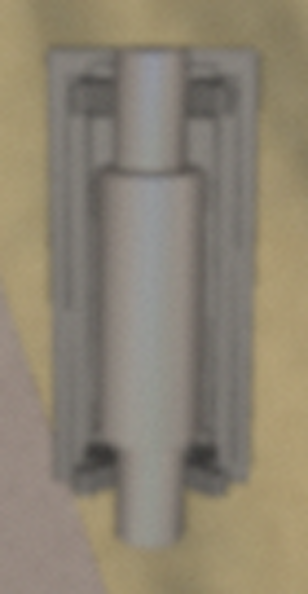

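View pics/w8b.png

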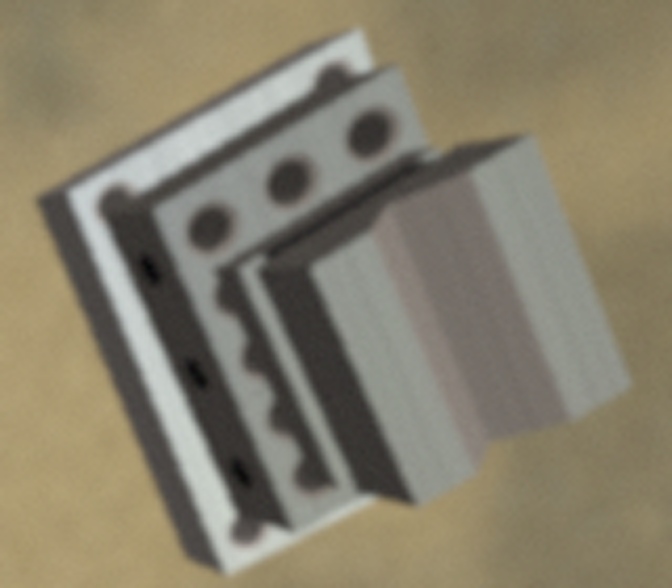

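```bash
python3 - <<'E'
from fit import *
import pickle; s=pickle.load(open('w8.pkl','rb'))
f=lambda p:np.array(p)/4.4+(280,145)
sh=p2w('wrist',f([(152,180),(150,452)]),26,s); en=p2w('wrist',f([(152,52),(150,540)]),26,s)
print(sh.mean(0),np.linalg.norm(sh[0]-sh[1]),en.mean(0),np.linalg.norm(en[0]-en[1]))
cr=p2w('wrist',f([(48,50),(258,50),(248,480),(55,480)]),4,s);print(rect(cr))
print(p2w('wrist',f([(68,82),(238,82)]),30,s).mean(0),p2w('wrist',f([(72,490),(228,490)]),30,s).mean(0))
g=lambda p:np.array(p)/4.2+(440,65)
print('v',rect(p2w('wrist',g([(312,262),(533,135),(632,383),(415,505)]),80,s)))
go(622,300,200,16)
E
```

```text
[432.72482123 281.16114919  26.        ] 61.65044760007549 [433.46198452 283.60963431  26.        ] 109.869617439565
(array([434.1, 286.3]), 'len', np.float64(102.2), 'ang y-axis-90:', np.float64(-17.0), 'wid', np.float64(47.0), 'ang x', np.float64(-16.6))
[448.1926461  330.51655768  30.        ] [421.40080921 244.35865907  30.        ]
v (array([623.8, 298.5]), 'len', np.float64(49.4), 'ang y-axis-90:', np.float64(15.8), 'wid', np.float64(39.9), 'ang x', np.float64(15.3))
[436.1 280.6 195.6] [-179.67    0.85  -16.82] j6 43.2 f [-0.9  0.3  1. ] gap 85.3 t 13.93
tool shift mm [172.3 -72.4  -6.6]  units [ 8.61 -3.62 -0.33] turn deg -32.8 units -7.16
```

```bash

python3 -m pendant '[[[0.86,-0.32,0,-0.7],[0.87,-0.28,0,-0.7],[0.88,-0.23,0,-0.7],[0.9,-0.18,0.1,-0.7],[0.91,-0.13,0.2,-0.7],[0.92,-0.08,0.3,-0.7],[0.92,-0.03,0.4,-0.7],[0.92,0.03,0.4,-0.7],[0.9,0.1,0.4,-0.7],[0.9,0.15,0.3,-0.7]]]';python3 - <<'E'
from h import *
go(623.8,298.5,150,15.6)
s=sense(); im=snapshot('wrist'); cv2.imwrite('pics/w9.png',im[:,:,::-1]); import pickle; pickle.dump(s,open('w9.pkl','wb'))
go(623.8,298.5,51,15.6)
E
```

```text
time: 14.77
tool_pos: [618.0, 294.0, 136.7]
tcp_rot: [-179.3, 1.5, 16.8]
ft_force: [0.0, 0.7, 0.5]
finger_gap: 85.2
[618.  294.  136.7] [-179.32    1.51   16.84] j6 3.8 f [0.  0.7 0.5] gap 85.2 t 14.77
tool shift mm [  6.6  -2.8 -13.4]  units [ 0.33 -0.14 -0.67] turn deg 1.2 units 0.27
[619.6 293.1 134.2] [-179.35    1.58   17.04] j6 3.5 f [-3.5 -2.6 -0.9] gap 85.5 t 14.82
tool shift mm [ 7.9 -3.  83. ]  units [ 0.39 -0.15  4.15] turn deg 1.4 units 0.31
```

View pics/w9.png

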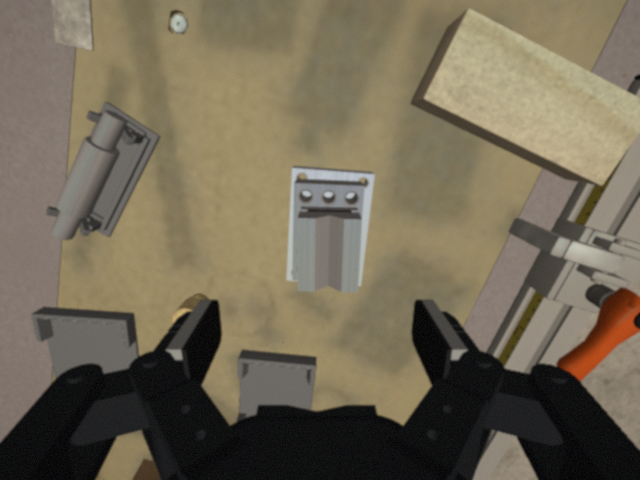

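```bash
python3 - <<'E'
from fit import *
import pickle; s=pickle.load(open('w9.pkl','rb'))
print('v',rect(p2w('wrist',[(298,217),(358.5,216.5),(357.5,289),(300,289.5)],80,s)))
E
python3 -m pendant '[[[0.15,-0.05,0.5,0.25],[0.12,-0.05,0.6,0],[0.1,-0.05,0.6,0],[0,0,0.6,0],[0,0,0.4,0],[0,0,0.2,0],[0,0,0,0],[0,0,0,0],[0,0,0,0],[0,0,0,0]]]';python3 - <<'E'
from h import *
s=sense();im=snapshot('wrist'); cv2.imwrite('pics/w10.png',im[:,:,::-1]); import pickle; pickle.dump(s,open('w10.pkl','wb'))
go(623.8,298.5,51,15.6)
E
```

```text
v (array([623.4, 299.7]), 'len', np.float64(49.3), 'ang y-axis-90:', np.float64(17.9), 'wid', np.float64(37.7), 'ang x', np.float64(17.9))
time: 15.65
tool_pos: [620.2, 296.8, 63.2]
tcp_rot: [-179.4, 2.3, 16.0]
ft_force: [0.1, 0.3, -0.2]
finger_gap: 85.5
[620.4 296.8  63.4] [-179.44    2.26   15.95] j6 4.8 f [0.5 0.7 1. ] gap 85.6 t 15.7
tool shift mm [ 4.2 -0.5 12.3]  units [ 0.21 -0.03  0.61] turn deg 0.4 units 0.08
```

View pics/w10.png

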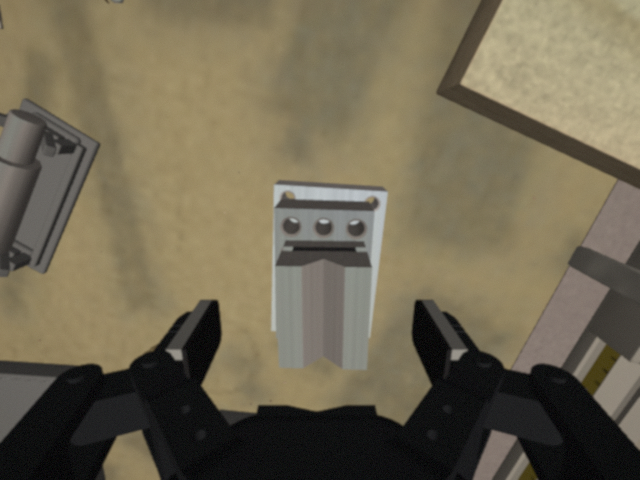

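```bash

python3 -m pendant '[[[0.1,0,0.2,0.08],[0.08,0,0.2,0],[0,0,0.15,0],[0,0,0.05,0],[0,0,0,0],[0,0,0,0],[0,0,0,0],[0,0,0,0],[0,0,0,0],[0,0,0,0]]]' 0.3;python3 - <<'E'
from h import *
go(623.8,298.5,51,15.6)
E
```

```text
time: 16.53
tool_pos: [625.3, 298.4, 52.6]
tcp_rot: [-179.4, 2.0, 15.5]
ft_force: [0.0, 0.2, -0.2]
finger_gap: 55.5
[625.3 298.4  52.6] [-179.43    2.03   15.54] j6 5.1 f [ 0.   0.2 -0.2] gap 55.5 t 16.53
tool shift mm [-1.4 -0.5  1.7]  units [-0.07 -0.02  0.08] turn deg -0.1 units -0.01
```

```bash

python3 -m pendant '[[[-0.06,0,0.05,0],[0,0,0,0],[0,0,0,0],[0,0,0,0],[0,0,0,0],[0,0,0,0],[0,0,0,0],[0,0,0,0],[0,0,0,0],[0,0,0,0]]]' -1 60;python3 -m pendant '[[[0,0,-0.1,0],[0,0,-0.2,0],[0,0,-0.3,0],[0,0,-0.5,0],[0,0,-0.8,0],[0,0,-1,0],[0,0,-1,0],[0,0,-1,0],[0,0,-1,0],[0,0,-1,0]]]'; python3 - <<'E'
from h import *
s=sense();im=snapshot('wrist'); cv2.imwrite('pics/w11.png',im[:,:,::-1]); import pickle; pickle.dump(s,open('w11.pkl','wb'))
go(507,-318,220,16)
E
```

```text
time: 17.37
tool_pos: [624.4, 298.2, 52.2]
tcp_rot: [-179.4, 2.0, 15.5]
ft_force: [-0.6, -0.1, 0.6]
finger_gap: 39.1
time: 18.2
tool_pos: [623.4, 295.8, 189.0]
tcp_rot: [-179.5, 3.1, 15.5]
ft_force: [-0.0, -0.0, -4.8]
finger_gap: 38.7
[625.7 296.6 195.1] [-179.5     2.65   15.54] j6 5.2 f [ 0.8 -0.6  1.6] gap 39.2 t 18.25
tool shift mm [-279.9  560.2  -16.8]  units [-14.    28.01  -0.84] turn deg -0.5 units -0.10
```

View pics/w11.png

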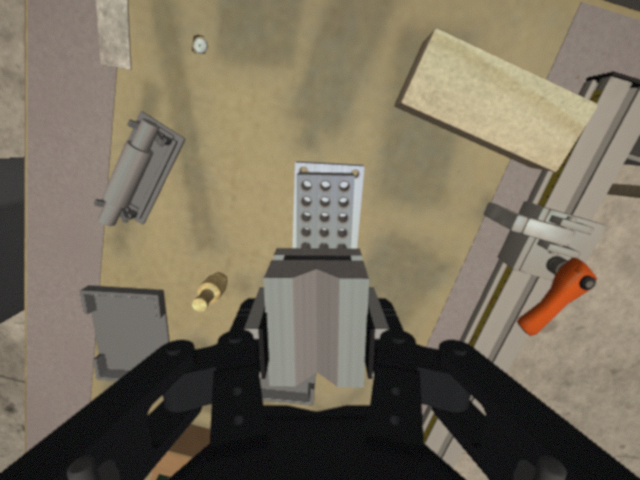

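```bash

python3 -m pendant '[[[-0.1,0.2,-0.5,0],[-0.2,0.4,-0.6,0],[-0.3,0.6,-0.5,0],[-0.4,0.8,-0.4,0],[-0.46,0.93,-0.3,0],[-0.46,0.93,-0.2,0],[-0.46,0.93,0,0],[-0.46,0.93,0,0],[-0.46,0.93,0,0],[-0.46,0.93,0,0]]]';python3 -m pendant '[[[-0.46,0.93,0,0],[-0.46,0.93,0,0],[-0.46,0.93,0,0],[-0.46,0.93,0,0],[-0.46,0.93,0,0],[-0.46,0.93,0,0],[-0.46,0.93,0,0],[-0.46,0.93,0,0],[-0.46,0.93,0,0],[-0.46,0.93,0,0]]]'; python3 - <<'E'
from h import *
go(507,-318,240,15)
E
```

```text
time: 19.08
tool_pos: [591.5, 118.7, 252.3]
tcp_rot: [-179.5, 2.8, 15.7]
ft_force: [0.9, -0.7, -4.4]
finger_gap: 39.3
time: 19.92
tool_pos: [538.7, -106.2, 253.3]
tcp_rot: [-179.5, 3.4, 15.3]
ft_force: [0.7, 0.6, -4.3]
finger_gap: 39.1
[ 538.7 -106.2  253.3] [-179.48    3.42   15.28] j6 -30.9 f [ 0.7  0.6 -4.3] gap 39.1 t 19.92
tool shift mm [-85.5 196.1  16.7]  units [-4.27  9.8   0.83] turn deg 0.3 units 0.06
```

```bash

python3 -m pendant '[[[-0.42,0.9,0.1,0],[-0.42,0.9,0.1,0],[-0.42,0.9,0.1,0],[-0.42,0.9,0.1,0],[-0.4,0.9,0,0],[-0.4,0.9,0,0],[-0.35,0.8,0,0],[-0.25,0.55,0,0],[-0.1,0.3,0,0],[-0.05,0.1,0,0]]]'; python3 - <<'E'
from h import *
s=sense();im=snapshot('wrist'); cv2.imwrite('pics/w12.png',im[:,:,::-1]); import pickle; pickle.dump(s,open('w12.pkl','wb'))
go(507,-318,240,15)
E
```

```text
time: 20.75
tool_pos: [496.9, -278.4, 245.5]
tcp_rot: [-179.3, 4.0, 14.6]
ft_force: [-0.3, 0.1, -4.5]
finger_gap: 38.7
[ 496.8 -278.4  245.5] [-179.26    3.98   14.61] j6 -47.4 f [-1.  -0.7 -4.6] gap 38.9 t 20.8
tool shift mm [ 0.2 41.   4.9]  units [0.01 2.05 0.25] turn deg -0.4 units -0.08
```

View pics/w12.png

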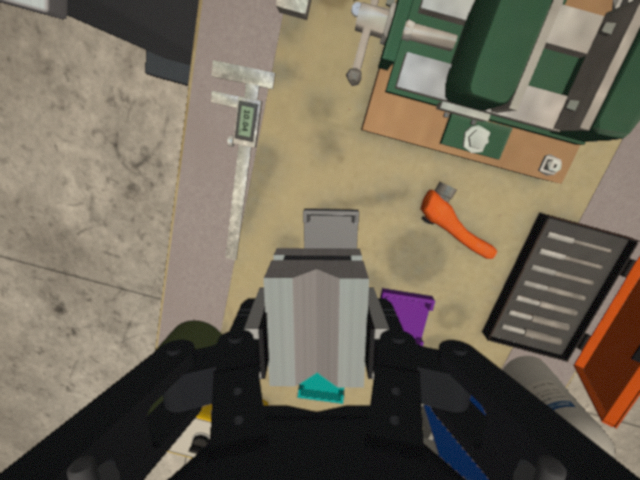

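```bash
python3 - <<'E'
from fit import *
import pickle; s=pickle.load(open('w12.pkl','rb'))
P=p2w('wrist',[(304,210),(358,210.5)],15,s); d=(P[1]-P[0])[:2]; L=np.linalg.norm(d); u=d/L; print(P.round(1),L,np.degrees(np.arctan2(u[1],u[0])))
n=np.array([u[1],-u[0]]); print('c',P.mean(0)[:2]+37.5*n)
f=lambda p:np.array(p)/4.5+(270,160)
print(rect(p2w('top',f([(470,330),(495,417),(597,390),(572,303)]),15)))
print(s['joint_pos'])
E
```

```text
[[ 469.9 -291.7   15. ]
 [ 529.7 -275.7   15. ]] 61.89262861173405 14.984408766220966
c [ 509.46015613 -319.89806963]
(array([ 506.6, -322.3]), 'len', np.float64(72.1), 'ang y-axis-90:', np.float64(14.2), 'wid', np.float64(61.8), 'ang x', np.float64(14.7))
[-32.87079918   5.8114021   85.67450367  -2.41722113  91.74753723
 -47.45761049]
```

```bash
python3 - <<'E'
from h import *
go(509,-322.4,80,14.8)
E
python3 -m pendant '[[[0,0.2,0.2,0],[0,0.25,0.3,0],[0,0.25,0.4,0],[0,0.25,0.4,0],[0,0.25,0.4,0],[0,0.25,0.4,0],[0,0.25,0.4,0],[0,0.25,0.4,0],[0,0.2,0.4,0],[0,0.1,0.4,0]]]'; python3 - <<'E'
from h import *
go(509,-322.4,40,14.8)
print(sense()['joint_pos'])
E
```

```text
[ 496.8 -278.4  245.5] [-179.26    3.98   14.61] j6 -47.4 f [-1.  -0.7 -4.6] gap 38.9 t 20.8
tool shift mm [ 12.2  47.8 164.4]  units [0.61 2.39 8.22] turn deg -0.2 units -0.04
time: 21.63
tool_pos: [505.1, -322.7, 163.1]
tcp_rot: [-179.2, 3.9, 14.9]
ft_force: [-0.5, -0.0, -4.4]
finger_gap: 39.1
[ 505.1 -322.7  163.1] [-179.17    3.94   14.9 ] j6 -50.5 f [-0.5 -0.  -4.4] gap 39.1 t 21.63
tool shift mm [ 12.3   2.5 122.6]  units [0.62 0.12 6.13] turn deg 0.1 units 0.02
[-35.93190196  12.88585832  86.48353494  -2.54617233  83.77212872
 -50.46084428]
```

```bash

python3 -m pendant '[[[0.06,0,0.5,0],[0.06,0.02,0.5,0],[0.06,0.02,0.5,0],[0.06,0.02,0.5,0],[0.06,0.02,0.5,0],[0.06,0.02,0.5,0],[0.06,0,0.5,0],[0.06,0,0.4,0],[0.06,0,0.3,0],[0,0,0.1,0]]]'; python3 - <<'E'
from h import *
s=sense();im=snapshot('wrist'); cv2.imwrite('pics/w13.png',im[:,:,::-1]); import pickle; pickle.dump(s,open('w13.pkl','wb'))
go(509,-322.4,20,14.8)
print(sense()['joint_pos'])
E
```

```text
time: 22.47
tool_pos: [509.1, -321.0, 64.2]
tcp_rot: [-179.0, 4.1, 14.9]
ft_force: [-0.2, 0.6, -4.8]
finger_gap: 39.3
[ 508.9 -320.9   64.1] [-178.96    4.09   14.92] j6 -49.7 f [-0.7  1.4 -5.2] gap 39.2 t 22.52
tool shift mm [ 2.9  2.3 44. ]  units [0.14 0.12 2.2 ] turn deg 0.1 units 0.03
[-35.59690347  18.88820239  90.22694543  -2.59265662  74.3057939
 -49.69894671]
```

View pics/w13.png

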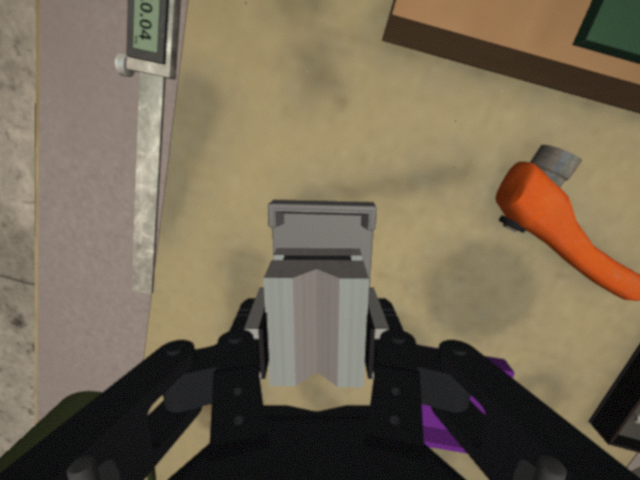

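```bash
python3 - <<'E'
from fit import *
import pickle; s=pickle.load(open('w13.pkl','rb'))
P=p2w('wrist',[(268,203),(377,204)],15,s); d=(P[1]-P[0])[:2]; L=np.linalg.norm(d); u=d/L; print(P.round(1),L,np.degrees(np.arctan2(u[1],u[0])))
n=np.array([u[1],-u[0]]); c=P.mean(0)[:2]+37.5*n;print('c',c)
go(c[0]+.5,c[1]-1.9,20,14.8)
E
```

```text
[[ 468.5 -291.9   15. ]
 [ 530.5 -275.1   15. ]] 64.16601717478325 15.213933042165882
c [ 509.33445924 -319.6925387 ]
[ 508.9 -320.9   64.1] [-178.96    4.09   14.92] j6 -49.7 f [-0.7  1.4 -5.2] gap 39.2 t 22.52
tool shift mm [ 3.9  1.8 43.9]  units [0.19 0.09 2.2 ] turn deg 0.1 units 0.03
```

```bash

python3 -m pendant '[[[0.04,0.05,0.3,0],[0.04,0.04,0.4,0],[0.04,0,0.4,0],[0.04,0,0.4,0],[0.02,0,0.3,0],[0,0,0.2,0],[0,0,0.1,0],[0,0,0,0],[0,0,0,0],[0,0,0,0]]]'; python3 - <<'E'
from h import *
s=sense();im=snapshot('wrist'); cv2.imwrite('pics/w14.png',im[150:430,150:500,::-1]); import pickle; pickle.dump(s,open('w14.pkl','wb'))
go(509.8,-321.6,12,14.8)
E
```

```text
time: 23.35
tool_pos: [510.8, -322.7, 18.8]
tcp_rot: [-179.1, 4.0, 14.9]
ft_force: [0.1, -0.2, -3.7]
finger_gap: 39.2
[ 510.9 -322.8   18.9] [-179.09    4.     14.9 ] j6 -49.5 f [ 0.2 -0.  -3.6] gap 39.2 t 23.4
tool shift mm [-0.3 -1.3  7. ]  units [-0.01 -0.06  0.35] turn deg 0.1 units 0.02
```

View pics/w14.png

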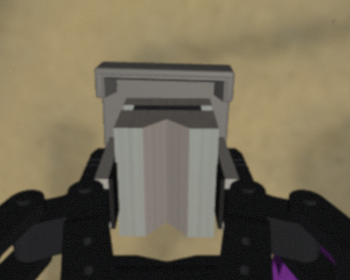

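```bash

python3 -m pendant '[[[0,-0.05,0.08,0],[0,0,0.08,0],[0,0,0.08,0],[0,0,0.05,0],[0,0,0,0],[0,0,0,0],[0,0,0,0],[0,0,0,0],[0,0,0,0],[0,0,0,0]]]'; python3 - <<'E'
from h import *
go(509.8,-321.6,12,14.8)
E
```

```text
time: 24.23
tool_pos: [511.2, -322.4, 14.2]
tcp_rot: [-179.2, 3.9, 14.9]
ft_force: [0.2, 0.5, -2.9]
finger_gap: 39.2
[ 511.2 -322.4   14.2] [-179.21    3.89   14.89] j6 -49.4 f [ 0.2  0.5 -2.9] gap 39.2 t 24.23
tool shift mm [-1.  -1.1  2.3]  units [-0.05 -0.06  0.12] turn deg 0.1 units 0.02
```

Force is still about the block's weight; a bit further down.

```bash

python3 -m pendant '[[[0,0,0.08,0],[0,0,0.08,0],[0,0,0.04,0],[0,0,0,0],[0,0,0,0],[0,0,0,0],[0,0,0,0],[0,0,0,0],[0,0,0,0],[0,0,0,0]]]'; python3 - <<'E'
from h import *
go(509.8,-321.6,12,14.8)
E
```

```text
time: 25.07
tool_pos: [511.6, -322.8, 11.9]
tcp_rot: [-179.3, 3.8, 14.9]
ft_force: [-1.3, 0.7, -1.6]
finger_gap: 39.1
[ 511.6 -322.8   11.9] [-179.27    3.85   14.89] j6 -49.4 f [-1.3  0.7 -1.6] gap 39.1 t 25.07
tool shift mm [-1.4 -1.6 -0. ]  units [-0.07 -0.08 -0.  ] turn deg 0.1 units 0.02
```

```bash

python3 -m pendant '[[[0,0,0.04,0],[0,0,0,0],[0,0,0,0],[0,0,0,0],[0,0,0,0],[0,0,0,0],[0,0,-0.1,0],[0,0,-0.3,0],[0,0,-0.4,0],[0,0,-0.5,0]]]' 0.4;python3 -m pendant '[[[0,0,-0.6,0],[0,0,-0.6,0],[0,0,-0.6,0],[0,0,-0.6,0],[0,0,-0.6,0],[0,0,-0.6,0],[0,0,-0.6,0],[0,0,-0.5,0],[0,0,-0.3,0],[0,0,-0.1,0]]]' 1; python3 - <<'E'
from h import *
s=sense();im=snapshot('wrist'); cv2.imwrite('pics/w15.png',im[:,:,::-1]); import pickle; pickle.dump(s,open('w15.pkl','wb'))
go(509.8,-321.6,12,14.8)
E
```

```text
time: 25.9
tool_pos: [513.4, -323.0, 38.5]
tcp_rot: [-179.3, 3.9, 14.9]
ft_force: [-0.9, 0.2, 0.3]
finger_gap: 59.7
time: 26.73
tool_pos: [523.8, -324.0, 158.8]
tcp_rot: [-179.7, 3.5, 14.9]
ft_force: [0.0, 0.3, -0.1]
finger_gap: 85.3
[ 524.  -324.1  158.9] [-179.75    3.46   14.87] j6 -49.5 f [-0.1 -0.7  0.3] gap 85.2 t 26.78
tool shift mm [ -4.2  -5.4 147.4]  units [-0.21 -0.27  7.37] turn deg 0.1 units 0.02
```

View pics/w15.png

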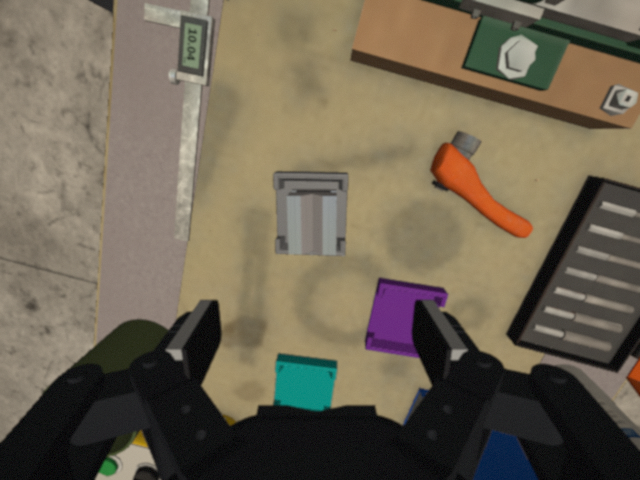

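```bash
python3 - <<'E'
from fit import *
im=cv2.imread('pics/w15.png'); cv2.imwrite('pics/w15a.png',cv2.resize(im[160:265,260:365],None,fx=5.5,fy=5.5,interpolation=2))
E
```

```text
(no output)
```

View pics/w15a.png

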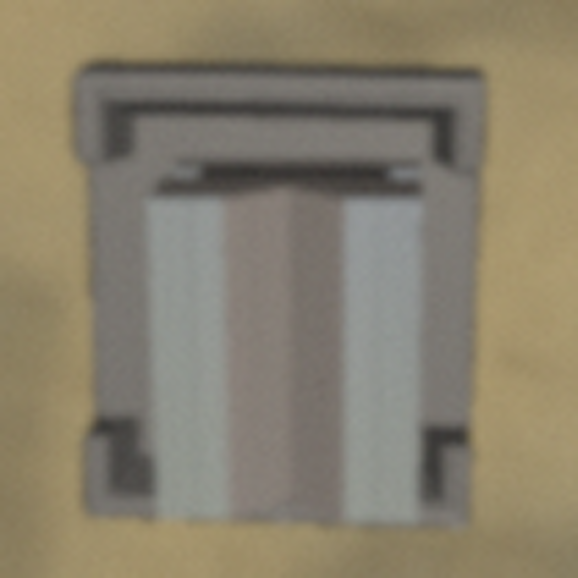

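```bash
python3 - <<'E'
from fit import *
import pickle; s=pickle.load(open('w15.pkl','rb'))
f=lambda p:np.array(p)/5.5+(260,160)
a=p2w('wrist',f([(148,196),(422,196),(418,522),(157,518)]),39,s);b=p2w('wrist',f([(80,70),(485,72),(470,522),(85,518)]),15,s)
print(rect(a),rect(b))
go(620,295,200,15)
E
```

```text
(array([ 512.8, -322.3]), 'len', np.float64(50.2), 'ang y-axis-90:', np.float64(15.1), 'wid', np.float64(40.0), 'ang x', np.float64(15.4)) (array([ 509.3, -320.1]), 'len', np.float64(74.4), 'ang y-axis-90:', np.float64(14.0), 'wid', np.float64(63.9), 'ang x', np.float64(15.3))
[ 524.  -324.1  158.9] [-179.75    3.46   14.87] j6 -49.5 f [-0.1 -0.7  0.3] gap 85.2 t 26.78
tool shift mm [ 248.8 -573.9  -53.7]  units [ 12.44 -28.7   -2.69] turn deg -0.1 units -0.03
```

```bash

python3 -m pendant '[[[0.1,-0.2,-0.4,0],[0.15,-0.4,-0.5,0],[0.25,-0.6,-0.5,0],[0.3,-0.75,-0.5,0],[0.4,-0.9,-0.5,0],[0.4,-0.9,-0.4,0],[0.4,-0.9,-0.3,0],[0.4,-0.9,-0.2,0],[0.4,-0.9,0,0],[0.4,-0.9,0,0]]]' ;python3 -m pendant '[[[0.4,-0.9,0,0],[0.4,-0.9,0,0],[0.4,-0.9,0,0],[0.4,-0.9,0,0],[0.4,-0.9,0,0],[0.4,-0.9,0,0],[0.4,-0.9,0,0],[0.4,-0.9,0,0],[0.4,-0.9,0,0],[0.4,-0.9,0,0]]]' ; python3 - <<'E'
from h import *
go(620,295,220,15)
E
```

```text
time: 27.62
tool_pos: [552.1, -149.4, 228.9]
tcp_rot: [-179.5, 3.5, 14.8]
ft_force: [0.1, 0.2, -0.1]
finger_gap: 85.1
time: 28.45
tool_pos: [579.3, 73.5, 234.9]
tcp_rot: [-179.4, 3.2, 15.5]
ft_force: [-0.2, -0.5, -0.2]
finger_gap: 85.3
[579.3  73.5 234.9] [-179.43    3.23   15.46] j6 -13.1 f [-0.2 -0.5 -0.2] gap 85.3 t 28.45
tool shift mm [  98.9 -202.5   11.3]  units [  4.95 -10.13   0.57] turn deg 0.5 units 0.10
```

```bash

python3 -m pendant '[[[0.5,-0.9,0.1,0],[0.5,-0.9,0.2,0],[0.5,-0.9,0.3,0],[0.5,-0.9,0.3,0],[0.5,-0.9,0.3,0],[0.5,-0.9,0.3,0],[0.45,-0.8,0.3,0],[0.3,-0.6,0.2,0],[0.2,-0.3,0.1,0],[0.1,-0.1,0,0]]]' ; python3 - <<'E'
from h import *
s=sense();im=snapshot('wrist'); cv2.imwrite('pics/w16.png',im[:,:,::-1]); import pickle; pickle.dump(s,open('w16.pkl','wb'))
cv2.imwrite('pics/w16a.png',cv2.resize(im[130:340,240:400,::-1],None,fx=2.8,fy=2.8,interpolation=2))
go(620,295,120,15)
E
```

```text
time: 29.28
tool_pos: [607.5, 262.1, 196.7]
tcp_rot: [-179.3, 3.1, 16.3]
ft_force: [0.1, -0.9, 0.3]
finger_gap: 85.7
[607.7 262.1 197. ] [-179.25    3.04   16.34] j6 2.1 f [-0.3 -0.7  0.6] gap 85.2 t 29.33
tool shift mm [ 25.1 -27.1  76.1]  units [ 1.25 -1.35  3.8 ] turn deg 1.3 units 0.29
```

View pics/w16.png

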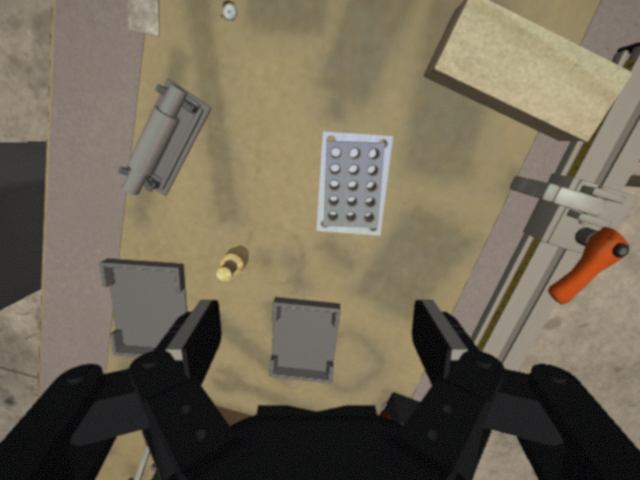

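View pics/w16a.png

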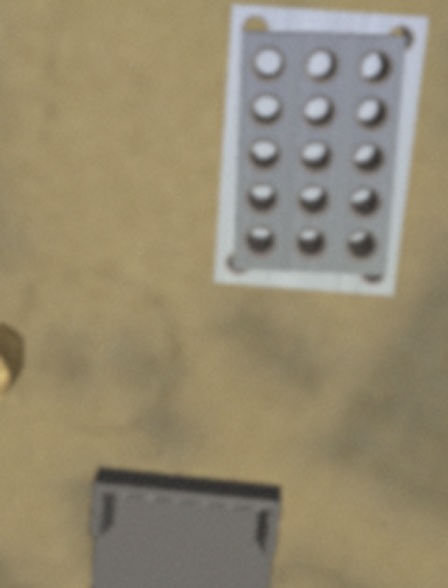

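```bash
python3 - <<'E'
from fit import *
import pickle; s=pickle.load(open('w16.pkl','rb'))
f=lambda p:np.array(p)/2.8+(240,130)
print(rect(p2w('wrist',f([(244,31),(408,37),(390,276),(232,266)]),45,s)),rect(p2w('wrist',f([(232,5),(428,16),(393,296),(215,281)]),20,s)))
print(rect(p2w('wrist',[(274,299),(340,305),(333,382),(270,377)],15,s)))
print(rect(p2w('wrist',[(103,261),(183,262),(188,357),(114,353)],15,s)))
go(620,297,100,15.3)
E
```

```text
(array([622.5, 301.6]), 'len', np.float64(74.6), 'ang y-axis-90:', np.float64(14.7), 'wid', np.float64(50.6), 'ang x', np.float64(13.9)) (array([624.2, 298.7]), 'len', np.float64(94.9), 'ang y-axis-90:', np.float64(12.9), 'wid', np.float64(63.8), 'ang x', np.float64(12.8))
(array([627.5, 112.7]), 'len', np.float64(102.9), 'ang y-axis-90:', np.float64(12.2), 'wid', np.float64(73.8), 'ang x', np.float64(12.9))
(array([446.3,  96.3]), 'len', np.float64(119.6), 'ang y-axis-90:', np.float64(12.0), 'wid', np.float64(89.6), 'ang x', np.float64(15.9))
[607.7 262.1 197. ] [-179.25    3.04   16.34] j6 2.1 f [-0.3 -0.7  0.6] gap 85.2 t 29.33
tool shift mm [ 26.7 -28.7  96.1]  units [ 1.34 -1.44  4.8 ] turn deg 1.0 units 0.23
```

```bash

python3 -m pendant '[[[0.1,-0.1,0.2,0.1],[0.15,-0.15,0.4,0.1],[0.15,-0.2,0.6,0.1],[0.15,-0.2,0.7,0.1],[0.15,-0.2,0.7,0.05],[0.15,-0.2,0.7,0],[0.15,-0.2,0.6,0],[0.15,-0.15,0.4,0],[0.15,-0.1,0.2,0],[0.05,0,0.1,0]]]' ; python3 - <<'E'
from h import *
s=sense();im=snapshot('wrist'); cv2.imwrite('pics/w17.png',im[:,:,::-1]); import pickle; pickle.dump(s,open('w17.pkl','wb'))
go(622,299.5,20,14.3)
E
```

```text
time: 30.17
tool_pos: [622.1, 296.8, 92.9]
tcp_rot: [-179.5, 3.2, 13.8]
ft_force: [0.4, 0.4, -0.2]
finger_gap: 85.6
[621.9 296.5  92.5] [-179.48    3.27   13.76] j6 6.8 f [-1.4  0.4 -0.2] gap 85.5 t 30.22
tool shift mm [ 5.  -2.2 72.4]  units [ 0.25 -0.11  3.62] turn deg -0.5 units -0.12
```

View pics/w17.png

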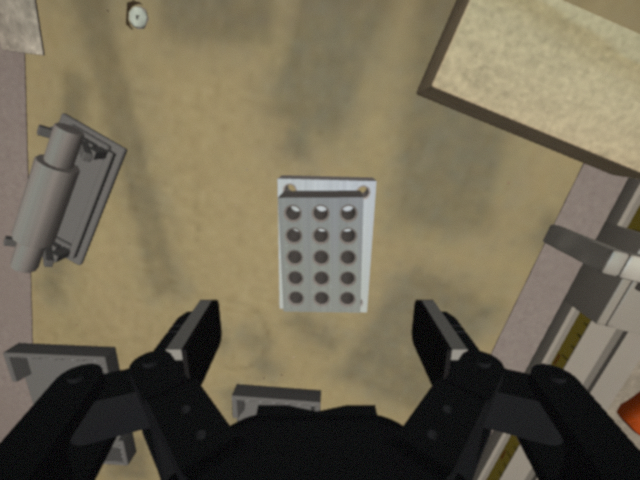

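```bash
python3 - <<'E'
from fit import *
import pickle; s=pickle.load(open('w17.pkl','rb'))
print(rect(p2w('wrist',[(278,197),(367,197),(361,312),(282,311)],45,s)),rect(p2w('wrist',[(277.5,178),(376,179),(366.5,311.5),(280,311)],20,s)))
go(622,299.5,20,14.3)
E
```

```text
(array([622.1, 301.9]), 'len', np.float64(74.8), 'ang y-axis-90:', np.float64(13.6), 'wid', np.float64(51.4), 'ang x', np.float64(14.6)) (array([623.9, 298.9]), 'len', np.float64(96.5), 'ang y-axis-90:', np.float64(12.8), 'wid', np.float64(63.4), 'ang x', np.float64(14.5))
[621.9 296.5  92.5] [-179.48    3.27   13.76] j6 6.8 f [-1.4  0.4 -0.2] gap 85.5 t 30.22
tool shift mm [ 5.  -2.2 72.4]  units [ 0.25 -0.11  3.62] turn deg -0.5 units -0.12
```

```bash

python3 -m pendant '[[[0.03,-0.06,0.3,-0.1],[0.03,-0.06,0.5,0],[0.03,-0.05,0.6,0],[0.03,-0.03,0.6,0],[0.03,0,0.5,0],[0.03,0,0.4,0],[0.02,0,0.3,0],[0,0,0.1,0],[0,0,0,0],[0,0,0,0]]]' ; python3 - <<'E'
from h import *
go(622.1,301,24,14.3)
s=sense();im=snapshot('wrist'); cv2.imwrite('pics/w18.png',im[100:,100:540,::-1])
E
```

```text
time: 31.05
tool_pos: [621.9, 301.2, 20.5]
tcp_rot: [-179.4, 3.2, 14.2]
ft_force: [-0.3, -0.3, -0.3]
finger_gap: 85.5
[621.9 301.2  20.5] [-179.45    3.16   14.25] j6 6.6 f [-0.3 -0.3 -0.3] gap 85.5 t 31.05
tool shift mm [-0.   0.3 -3.5]  units [-0.    0.01 -0.18] turn deg -0.1 units -0.01
```

View pics/w18.png

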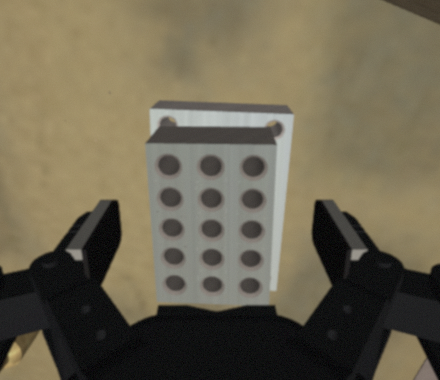

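```bash

python3 -m pendant '[[[-0.07,0,-0.18,0],[0,0,0,0],[0,0,0,0],[0,0,0,0],[0,0,0,0],[0,0,0,0],[0,0,0,0],[0,0,0,0],[0,0,0,0],[0,0,0,0]]]' -1 70; python3 - <<'E'
from h import *
go(622.1,301,24,14.3)
E
```

```text
time: 31.93
tool_pos: [621.8, 301.2, 27.3]
tcp_rot: [-179.4, 3.0, 14.2]
ft_force: [-0.0, -0.2, -0.5]
finger_gap: 48.3
[621.8 301.2  27.3] [-179.43    2.98   14.25] j6 6.6 f [-0.  -0.2 -0.5] gap 48.3 t 31.93
tool shift mm [0.4 0.3 3.2]  units [0.02 0.02 0.16] turn deg -0.1 units -0.01
```

```bash

python3 -m pendant '[[[0,0,-0.1,0],[0,0,-0.2,0],[0,0,-0.3,0],[0,0,-0.4,0],[0,0,-0.5,0],[0,0,-0.5,0],[0,0,-0.5,0],[0,0,-0.4,0],[0,0,-0.3,0],[0,0,-0.1,0]]]'; python3 - <<'E'
from h import *
s=sense();im=snapshot('wrist'); cv2.imwrite('pics/w19.png',im[:,:,::-1]);import pickle; pickle.dump(s,open('w19.pkl','wb'))
go(627.3,112.5,110,12.7)
E
```

```text
time: 32.77
tool_pos: [624.3, 300.9, 98.2]
tcp_rot: [-179.5, 3.2, 14.2]
ft_force: [-0.6, 0.7, -4.9]
finger_gap: 48.7
[624.6 301.   98.5] [-179.45    3.14   14.24] j6 6.6 f [ 0.7  0.8 -4.5] gap 48.3 t 32.82
tool shift mm [-44.3 183.3 -10.8]  units [-2.21  9.16 -0.54] turn deg 1.5 units 0.34
```

View pics/w19.png

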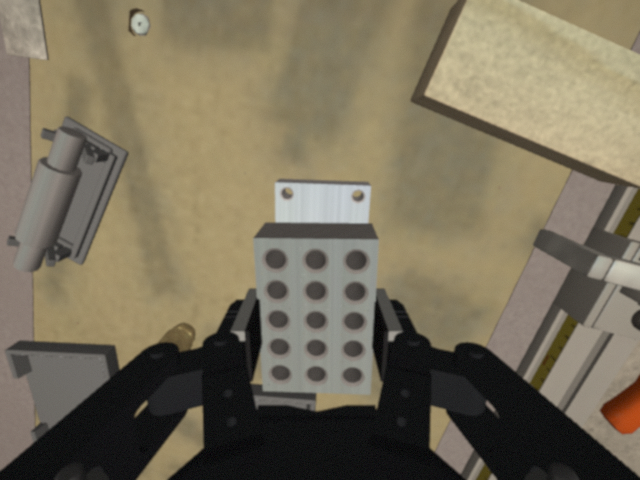

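```bash
python3 - <<'E'
from fit import *
import pickle; s=pickle.load(open('w16.pkl','rb'))
for z in(0,50,100): print(p2w('wrist',[(400,405)],z,s).round(),p2w('top',[(265,152)],z).round(),p2w('side',[(390,342)],z).round(),p2w('side',[(397,283)],z+100).round())
E
python3 -m pendant '[[[-0.04,0.2,-0.1,0],[-0.09,0.4,-0.2,0.05],[-0.14,0.6,-0.2,0.05],[-0.18,0.75,-0.1,0.05],[-0.18,0.8,0,0.05],[-0.19,0.8,0,0.05],[-0.19,0.8,0,0.05],[-0.19,0.8,0,0],[-0.19,0.8,0,0],[-0.19,0.8,0,0]]]'; python3 - <<'E'
from h import *
go(627.5,111.5,110,12.6)
E
```

```text
[[768.  53.   0.]] [[790.  58.   0.]] [[747.  49.  -0.]] [[673.  57. 100.]]
[[742.  95.  50.]] [[778.  53.  50.]] [[789.  42.  50.]] [[725.  48. 150.]]
[[717. 137. 100.]] [[765.  48. 100.]] [[831.  35. 100.]] [[777.  40. 200.]]
time: 33.65
tool_pos: [622.8, 147.0, 109.6]
tcp_rot: [-179.6, 3.4, 12.7]
ft_force: [-0.0, 0.5, -5.5]
finger_gap: 48.8
[622.8 147.  109.6] [-179.62    3.43   12.65] j6 -4.1 f [-0.   0.5 -5.5] gap 48.8 t 33.65
tool shift mm [-3.2 35.7 -0.5]  units [-0.16  1.78 -0.02] turn deg 0.1 units 0.01
```

```bash

python3 -m pendant '[[[0,0.6,0.1,0],[0,0.45,0.2,0],[0,0.3,0.3,0],[0,0.15,0.4,0],[0,0.05,0.4,0],[0,0,0.4,0],[0,0,0.3,0],[0,0,0.2,0],[0,0,0.1,0],[0,0,0,0]]]'; python3 - <<'E'
from h import *
go(627.5,111.5,20,12.6)
s=sense();im=snapshot('wrist'); cv2.imwrite('pics/w20.png',im[:,:,::-1]);import pickle; pickle.dump(s,open('w20.pkl','wb'))
E
```

```text
time: 34.48
tool_pos: [624.2, 107.9, 53.0]
tcp_rot: [-179.6, 3.7, 12.3]
ft_force: [-0.7, 0.2, -5.9]
finger_gap: 48.3
[624.2 107.9  53. ] [-179.61    3.75   12.32] j6 -7.1 f [-0.7  0.2 -5.9] gap 48.3 t 34.48
tool shift mm [ 6.1 -2.6 32.7]  units [ 0.31 -0.13  1.63] turn deg -0.3 units -0.06
```

View pics/w20.png

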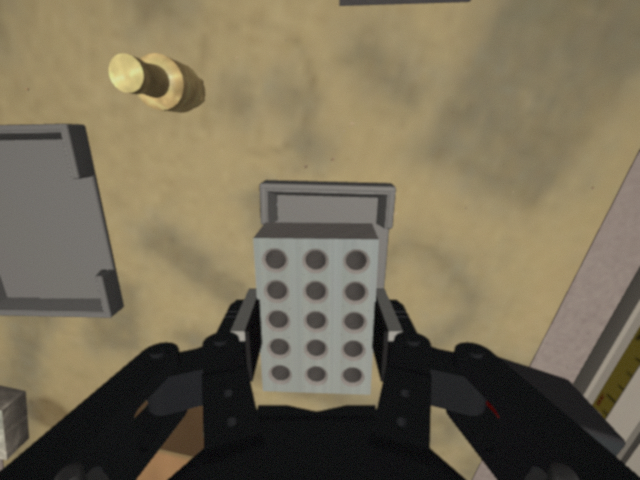

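```bash
python3 - <<'E'
from fit import *
import pickle; s=pickle.load(open('w20.pkl','rb'))
P=p2w('wrist',[(261,182.5),(394.5,185)],15,s); d=(P[1]-P[0])[:2]; L=np.linalg.norm(d); u=d/L; print(P.round(1),L,np.degrees(np.arctan2(u[1],u[0])))
n=np.array([u[1],-u[0]]); c=P.mean(0)[:2]+50*n;print('c',c)
go(c[0]+.2,c[1]-1,20,12.6)
E
```

```text
[[581.6 151.6  15. ]
 [652.4 166.4  15. ]] 72.34551243077294 11.845362766069474
c [627.25849189 110.06121406]
[624.3 108.   53.2] [-179.61    3.74   12.33] j6 -7.1 f [-0.6  0.5 -6.1] gap 48.4 t 34.53
tool shift mm [ 5.5 -0.2 33. ]  units [ 0.27 -0.01  1.65] turn deg -0.3 units -0.06
```

```bash

python3 -m pendant '[[[0.07,-0.02,0.2,0],[0.07,-0.02,0.3,0],[0.06,0,0.3,0],[0.05,0,0.3,0],[0.03,0,0.3,0],[0,0,0.2,0],[0,0,0.1,0],[0,0,0.05,0],[0,0,0,0],[0,0,0,0]]]'; python3 - <<'E'
from h import *
s=sense();im=snapshot('wrist'); cv2.imwrite('pics/w21.png',im[120:,150:500,::-1]);import pickle; pickle.dump(s,open('w21.pkl','wb'))
go(627.5,109.5,11,12.6)
E
```

```text
time: 35.37
tool_pos: [628.7, 110.8, 15.2]
tcp_rot: [-179.6, 3.6, 12.4]
ft_force: [-0.8, 0.4, -6.7]
finger_gap: 48.3
[628.7 110.8  15.3] [-179.62    3.61   12.39] j6 -6.9 f [ 0.5 -0.3 -5.9] gap 48.1 t 35.42
tool shift mm [-1.2  1.1  4.3]  units [-0.06  0.05  0.22] turn deg -0.2 units -0.05
```

View pics/w21.png

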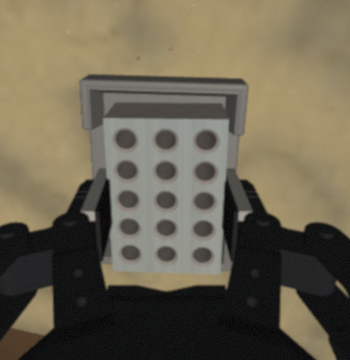

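Inside the walls. Lower the rest until the weight comes off.

```bash

python3 -m pendant '[[[-0.03,0.03,0.08,0],[-0.03,0,0.08,0],[0,0,0.06,0],[0,0,0.04,0],[0,0,0,0],[0,0,0,0],[0,0,0,0],[0,0,0,0],[0,0,0,0],[0,0,0,0]]]'; python3 - <<'E'
from h import *
go(627.5,109.5,11,12.6)
E
```

```text
time: 36.25
tool_pos: [628.5, 109.9, 11.6]
tcp_rot: [-179.6, 3.4, 12.4]
ft_force: [-0.6, -0.6, -5.2]
finger_gap: 48.0
[628.5 109.9  11.6] [-179.65    3.44   12.39] j6 -7.0 f [-0.6 -0.6 -5.2] gap 48.0 t 36.25
tool shift mm [-1.   0.2  0.6]  units [-0.05  0.01  0.03] turn deg -0.2 units -0.05
```

```bash

python3 -m pendant '[[[-0.03,0,0.06,0],[0,0,0.06,0],[0,0,0.04,0],[0,0,0,0],[0,0,0,0],[0,0,0,0],[0,0,0,0],[0,0,0,0],[0,0,0,0],[0,0,0,0]]]'; python3 - <<'E'
from h import *
go(627.5,109.5,11,12.6)
E
```

```text
time: 37.08
tool_pos: [628.8, 109.9, 11.4]
tcp_rot: [-179.7, 3.3, 12.4]
ft_force: [-0.6, -0.2, -2.0]
finger_gap: 48.2
[628.8 109.9  11.4] [-179.66    3.32   12.4 ] j6 -7.0 f [-0.6 -0.2 -2. ] gap 48.2 t 37.08
tool shift mm [-1.3  0.1  0.5]  units [-0.07  0.    0.02] turn deg -0.2 units -0.04
```

```bash

python3 -m pendant '[[[0,0,0.03,0],[0,0,0,0],[0,0,0,0],[0,0,0,0],[0,0,0,0],[0,0,0,0],[0,0,-0.1,0],[0,0,-0.2,0],[0,0,-0.3,0],[0,0,-0.4,0]]]' 0.6; python3 -m pendant '[[[0,0,-0.5,0],[0,0,-0.5,0],[0,0,-0.6,0],[0,0,-0.7,0],[0,0,-0.7,0],[0,0,-0.7,0],[0,0,-0.7,0],[0,0,-0.6,0],[0,0,-0.4,0],[0,0,-0.1,0]]]' 1; python3 - <<'E'
from h import *
s=sense();im=snapshot('wrist'); cv2.imwrite('pics/w22.png',im[:,:,::-1]);import pickle; pickle.dump(s,open('w22.pkl','wb'))
go(623,298.7,150,13.5)
E
```

```text
time: 37.92
tool_pos: [631.3, 110.1, 32.8]
tcp_rot: [-179.7, 3.2, 12.4]
ft_force: [0.2, -0.3, -0.5]
finger_gap: 68.3
time: 38.75
tool_pos: [640.8, 111.2, 161.9]
tcp_rot: [-179.7, 2.6, 12.4]
ft_force: [0.8, 0.2, -0.3]
finger_gap: 85.4
[640.9 111.2 161.9] [-179.75    2.54   12.39] j6 -7.0 f [ 1.  -0.2  0.5] gap 85.8 t 38.8
tool shift mm [  23.2 -186.9   11.6]  units [ 1.16 -9.35  0.58] turn deg -1.1 units -0.24
```

View pics/w22.png

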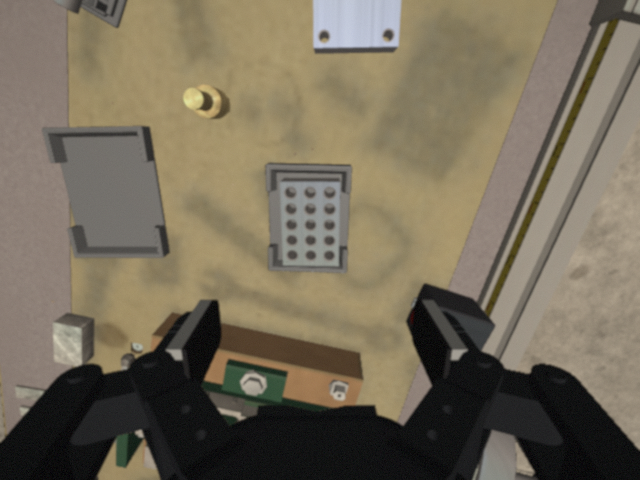

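```bash
python3 - <<'E'
from fit import *
import pickle; s=pickle.load(open('w22.pkl','rb'))
print(rect(p2w('wrist',[(281,181),(341,181),(341,265),(281,265)],29,s)),rect(p2w('wrist',[(267,164),(351,164),(347,272),(268,272)],15,s)))
print(rect(p2w('wrist',[(44,128),(148,127),(168,258),(74,258)],15,s)))
E
python3 -m pendant '[[[0.02,-0.2,0,0],[0.05,-0.4,0,0],[0.08,-0.6,0.1,-0.05],[0.1,-0.8,0.2,-0.05],[0.12,-0.9,0.2,-0.05],[0.12,-0.9,0.2,-0.05],[0.12,-0.9,0.2,0],[0.12,-0.9,0.2,0],[0.12,-0.9,0.2,0],[0.1,-0.8,0.2,0]]]'; python3 - <<'E'
from h import *
go(623.9,298.8,110,13)
E
```

```text
(array([630.6, 110.9]), 'len', np.float64(74.9), 'ang y-axis-90:', np.float64(12.1), 'wid', np.float64(51.8), 'ang x', np.float64(13.2)) (array([627.3, 109.9]), 'len', np.float64(100.4), 'ang y-axis-90:', np.float64(11.2), 'wid', np.float64(73.5), 'ang x', np.float64(13.1))
(array([446.6,  91. ]), 'len', np.float64(119.0), 'ang y-axis-90:', np.float64(12.4), 'wid', np.float64(92.2), 'ang x', np.float64(13.2))
time: 39.63
tool_pos: [617.6, 270.9, 120.3]
tcp_rot: [-179.6, 3.3, 13.4]
ft_force: [-0.2, 0.3, 0.6]
finger_gap: 85.5
[617.6 270.9 120.3] [-179.64    3.25   13.4 ] j6 5.5 f [-0.2  0.3  0.6] gap 85.5 t 39.63
tool shift mm [ 13.1 -25.6   9.7]  units [ 0.66 -1.28  0.49] turn deg 0.4 units 0.09
```

```bash

python3 -m pendant '[[[0.1,-0.5,0.1,0.05],[0.1,-0.35,0.2,0],[0.1,-0.2,0.3,0],[0.1,-0.1,0.4,0],[0.1,0,0.4,0],[0.1,0,0.3,0],[0.05,0,0.2,0],[0.05,0,0.1,0],[0,0,0,0],[0,0,0,0]]]'; python3 - <<'E'
from h import *
s=sense();im=snapshot('wrist'); cv2.imwrite('pics/w23.png',im[:,:,::-1]);import pickle; pickle.dump(s,open('w23.pkl','wb'))
go(623.9,298.8,5,13)
E
```

```text
time: 40.47
tool_pos: [618.9, 301.6, 68.2]
tcp_rot: [-179.7, 3.8, 13.4]
ft_force: [0.7, 0.7, -0.0]
finger_gap: 85.2
[619.  301.6  68.3] [-179.71    3.82   13.39] j6 7.7 f [0.1 0.  0.3] gap 85.0 t 40.52
tool shift mm [ 8.3  4.2 62.9]  units [0.42 0.21 3.15] turn deg 0.4 units 0.09
```

View pics/w23.png

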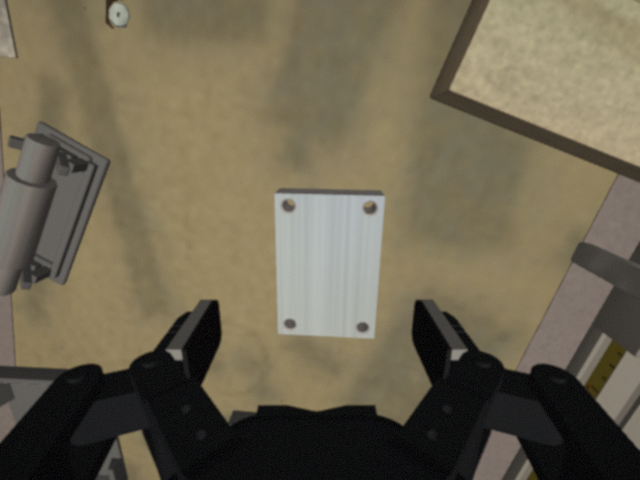

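```bash
python3 - <<'E'
from fit import *
import pickle; s=pickle.load(open('w23.pkl','rb'))
r=rect(p2w('wrist',[(275,193.5),(384,194),(375,338),(278,334)],20,s));print(r)
go(r[0][0],r[0][1],3,13.3)
E
```

```text
(array([623.9, 299.2]), 'len', np.float64(95.3), 'ang y-axis-90:', np.float64(13.0), 'wid', np.float64(63.7), 'ang x', np.float64(13.6))
[619.  301.6  68.3] [-179.71    3.82   13.39] j6 7.7 f [0.1 0.  0.3] gap 85.0 t 40.52
tool shift mm [ 8.6  3.8 64.9]  units [0.43 0.19 3.25] turn deg 0.1 units 0.02
```

```bash

python3 -m pendant '[[[0.06,0.04,0.1,0],[0.07,0.05,0.3,0],[0.07,0.05,0.4,0],[0.06,0.04,0.4,0],[0.05,0,0.3,0],[0.04,0,0.2,0],[0,0,0.1,0],[0,0,0,0],[0,0,0,0],[0,0,0,0]]]'; python3 - <<'E'
from h import *
s=sense();im=snapshot('wrist'); cv2.imwrite('pics/w24.png',im[:,:,::-1]);import pickle; pickle.dump(s,open('w24.pkl','wb'))
go(623.9,299.2,3,13.3)
E
```

```text
time: 41.35
tool_pos: [625.4, 298.6, 28.6]
tcp_rot: [-179.7, 3.8, 13.3]
ft_force: [-0.2, 0.3, -0.0]
finger_gap: 85.6
[625.4 298.6  28.8] [-179.7     3.75   13.35] j6 7.3 f [-0.7  0.3  0.3] gap 85.4 t 41.4
tool shift mm [ 0.3 -0.8 25.8]  units [ 0.02 -0.04  1.29] turn deg 0.0 units 0.01
```

View pics/w24.png

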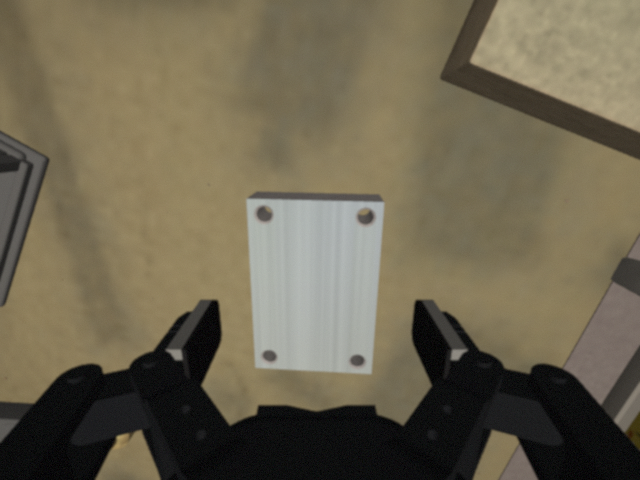

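```bash

python3 -m pendant '[[[0,0,0.2,0],[0,0,0.25,0],[0,0,0.25,0],[0,0,0.25,0],[0,0,0.2,0],[0,0,0.08,0],[0,0,0,0],[0,0,0,0],[0,0,0,0],[0,0,0,0]]]'; python3 - <<'E'
from h import *
s=sense();im=snapshot('wrist'); cv2.imwrite('pics/w25.png',im[100:,100:540,::-1])
go(623.9,299.2,3,13.3)
E
```

```text
time: 42.23
tool_pos: [624.0, 298.7, 2.2]
tcp_rot: [-179.7, 3.7, 13.4]
ft_force: [0.0, 0.1, 0.3]
finger_gap: 85.3
[624.  298.7   2.3] [-179.69    3.68   13.36] j6 7.3 f [-0.4  0.6 -0. ] gap 85.7 t 42.28
tool shift mm [-0.  -0.5 -0.7]  units [-0.   -0.03 -0.03] turn deg 0.1 units 0.01
```

View pics/w25.png

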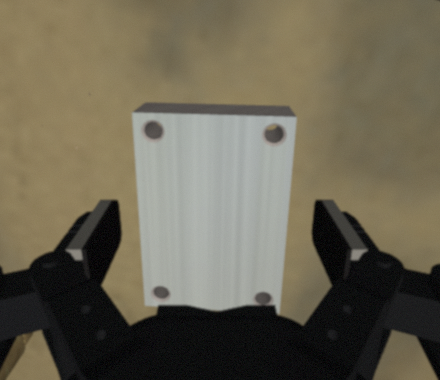

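```bash

python3 -m pendant '[[[0,0,0,0],[0,0,0,0],[0,0,0,0],[0,0,0,0],[0,0,0,0],[0,0,0,0],[0,0,0,0],[0,0,0,0],[0,0,0,0],[0,0,0,0]]]' -1 60; python3 - <<'E'
from h import *
go(623.9,299.2,3,13.3)
E
```

```text
time: 43.12
tool_pos: [624.7, 298.9, 3.6]
tcp_rot: [-179.7, 3.6, 13.4]
ft_force: [0.2, -1.0, 0.0]
finger_gap: 62.2
[624.7 298.9   3.6] [-179.68    3.6    13.36] j6 7.3 f [ 0.2 -1.   0. ] gap 62.2 t 43.12
tool shift mm [-0.6 -0.4  0.7]  units [-0.03 -0.02  0.03] turn deg 0.1 units 0.01
```

```bash

python3 -m pendant '[[[0,0,-0.1,0],[0,0,-0.2,0],[0,0,-0.3,0],[0,0,-0.5,0],[0,0,-0.6,0],[0,0,-0.7,0],[0,0,-0.7,0],[0,0,-0.6,0],[0,0,-0.4,0],[0,0,-0.2,0]]]'; python3 - <<'E'
from h import *
s=sense();im=snapshot('wrist'); cv2.imwrite('pics/w26.png',im[:,:,::-1]);import pickle; pickle.dump(s,open('w26.pkl','wb'))
go(446,92.5,150,13.2)
E
```

```text
time: 43.95
tool_pos: [629.3, 299.2, 97.1]
tcp_rot: [-179.7, 3.8, 13.4]
ft_force: [0.3, 0.4, -4.3]
finger_gap: 62.6
[630.  299.5  98.2] [-179.69    3.66   13.36] j6 7.3 f [ 1.8  0.2 -2.5] gap 62.5 t 44.0
tool shift mm [-229.7  158.7  -38.1]  units [-11.49   7.94  -1.9 ] turn deg 0.2 units 0.04
```

View pics/w26.png

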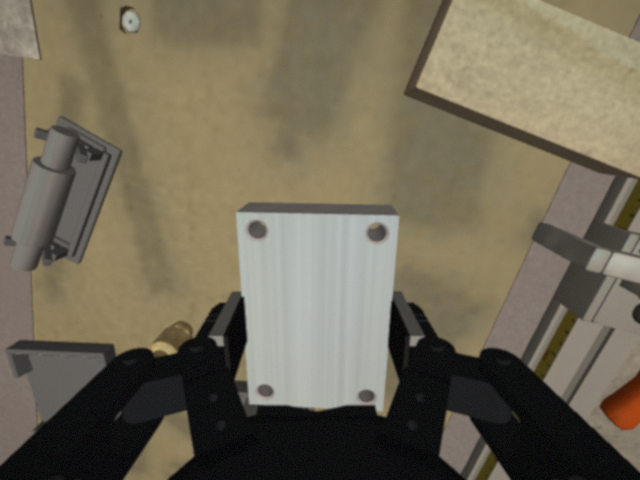

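```bash

python3 -m pendant '[[[-0.1,0.1,-0.3,0],[-0.3,0.2,-0.5,0],[-0.5,0.3,-0.5,0],[-0.6,0.4,-0.5,0],[-0.7,0.5,-0.4,0],[-0.8,0.55,-0.3,0],[-0.8,0.55,-0.2,0],[-0.8,0.55,-0.1,0],[-0.8,0.55,-0.1,0],[-0.8,0.55,-0.1,0]]]'; python3 - <<'E'
from h import *
go(446,92.5,150,13.2)
E
```

```text
time: 44.83
tool_pos: [525.1, 182.9, 168.4]
tcp_rot: [-179.7, 4.0, 13.5]
ft_force: [0.6, -0.3, -3.9]
finger_gap: 62.7
[525.1 182.9 168.4] [-179.73    4.02   13.49] j6 0.2 f [ 0.6 -0.3 -3.9] gap 62.7 t 44.83
tool shift mm [-96.4  69.6  24.9]  units [-4.82  3.48  1.25] turn deg 0.3 units 0.06
```

```bash

python3 -m pendant '[[[-0.8,0.55,0,0],[-0.8,0.55,0,0],[-0.8,0.55,0.1,0],[-0.7,0.5,0.2,0],[-0.55,0.4,0.3,0.05],[-0.4,0.3,0.3,0],[-0.25,0.2,0.3,0],[-0.1,0.1,0.3,0],[0,0,0.2,0],[0,0,0.1,0]]]'; python3 - <<'E'
from h import *
s=sense();im=snapshot('wrist'); cv2.imwrite('pics/w27.png',im[:,:,::-1]);import pickle; pickle.dump(s,open('w27.pkl','wb'))
go(446,92.5,60,13.2)
E
```

```text
time: 45.67
tool_pos: [441.3, 91.8, 139.2]
tcp_rot: [-179.8, 4.0, 13.0]
ft_force: [0.3, 0.1, -3.8]
finger_gap: 62.3
[441.1  91.9 138.8] [-179.82    4.08   13.05] j6 -7.5 f [-0.1  0.8 -3.7] gap 62.5 t 45.72
tool shift mm [10.5  0.7 78.3]  units [0.52 0.04 3.91] turn deg -0.1 units -0.03
```

View pics/w27.png

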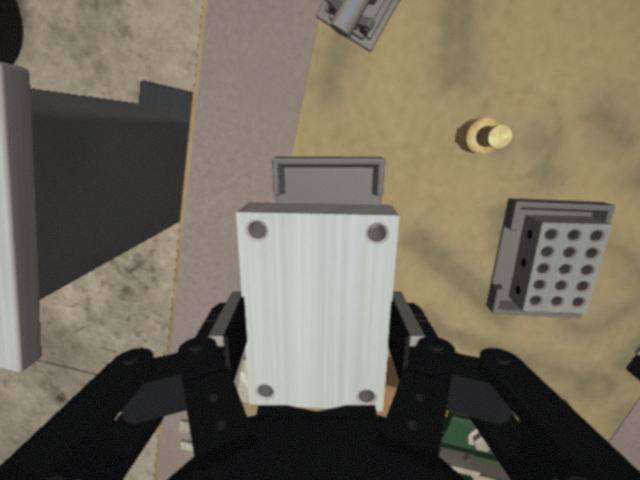

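```bash
cat >> fit.py <<'E'
def tray(n_s,a,b,half):
    import pickle; s=pickle.load(open(n_s,'rb'))
    P=p2w('wrist',[a,b],15,s); d=(P[1]-P[0])[:2]; L=np.linalg.norm(d); u=d/L; n=np.array([u[1],-u[0]]); c=P.mean(0)[:2]+half*n
    print('wid',L,'yaw',np.degrees(np.arctan2(u[1],u[0])),'c',c); return c
E
python3 - <<'E'
from fit import *
c=tray('w27.pkl',(273.5,157),(385,158),60)
go(c[0]+.3,c[1]-1.5,55,13.2)
E
```

```text
wid 87.10598730236782 yaw 12.884425484423316 c [442.90943033  90.93789931]
[441.1  91.9 138.8] [-179.82    4.08   13.05] j6 -7.5 f [-0.1  0.8 -3.7] gap 62.5 t 45.72
tool shift mm [ 7.4  3.1 83.5]  units [0.37 0.16 4.18] turn deg -0.1 units -0.03
```

```bash

python3 -m pendant '[[[0.04,0.02,0.2,0],[0.05,0.02,0.35,0],[0.05,0.02,0.45,0],[0.05,0.02,0.5,0],[0.05,0.02,0.5,0],[0.05,0.02,0.5,0],[0.05,0,0.5,0],[0.04,0,0.4,0],[0,0,0.2,0],[0,0,0.1,0]]]'; python3 - <<'E'
from h import *
s=sense();im=snapshot('wrist'); cv2.imwrite('pics/w28.png',im[:,:,::-1]);import pickle; pickle.dump(s,open('w28.pkl','wb'))
go(444,90,15,13)
E
```

```text
time: 46.55
tool_pos: [444.5, 91.6, 55.4]
tcp_rot: [-179.8, 4.2, 13.2]
ft_force: [0.2, 0.3, -3.2]
finger_gap: 61.9
[444.2  91.6  55.1] [-179.77    4.22   13.17] j6 -7.6 f [-0.7 -0.4 -4.4] gap 62.2 t 46.6
tool shift mm [ 2.4  1.7 40.1]  units [0.12 0.09 2.  ] turn deg 0.2 units 0.04
```

View pics/w28.png

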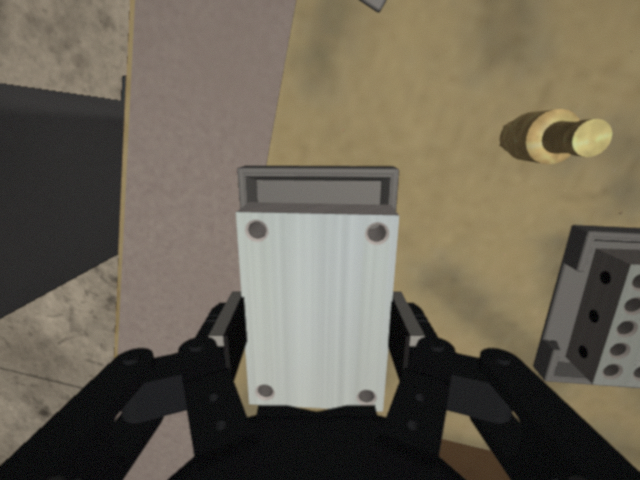

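```bash
python3 - <<'E'
from fit import *
c=tray('w28.pkl',(238.5,167),(398.5,167.5),60)
go(c[0]+.3,c[1]-1.5,14,13.1)
E
```

```text
wid 86.84093320820263 yaw 13.460162173788493 c [442.96726366  91.15824789]
[444.2  91.6  55.1] [-179.77    4.22   13.17] j6 -7.6 f [-0.7 -0.4 -4.4] gap 62.2 t 46.6
tool shift mm [ 1.7  1.9 41.1]  units [0.08 0.09 2.06] turn deg 0.1 units 0.02
```

```bash

python3 -m pendant '[[[0.02,0.04,0.2,0],[0.02,0.04,0.3,0],[0.02,0,0.35,0],[0.02,0,0.35,0],[0,0,0.35,0],[0,0,0.3,0],[0,0,0.15,0],[0,0,0.05,0],[0,0,0,0],[0,0,0,0]]]'; python3 - <<'E'
from h import *
s=sense();im=snapshot('wrist'); cv2.imwrite('pics/w29.png',im[100:,100:540,::-1]);import pickle; pickle.dump(s,open('w29.pkl','wb'))
go(443.3,89.7,8,13)
E
```

```text
time: 47.43
tool_pos: [444.3, 89.8, 10.9]
tcp_rot: [-179.8, 4.1, 13.2]
ft_force: [-0.0, 0.4, -3.6]
finger_gap: 62.5
[444.3  89.8  10.9] [-179.79    4.08   13.17] j6 -7.8 f [ 0.7 -0.8 -2.4] gap 62.6 t 47.48
tool shift mm [-0.8 -0.1  3. ]  units [-0.04 -0.01  0.15] turn deg 0.2 units 0.04
```

View pics/w29.png

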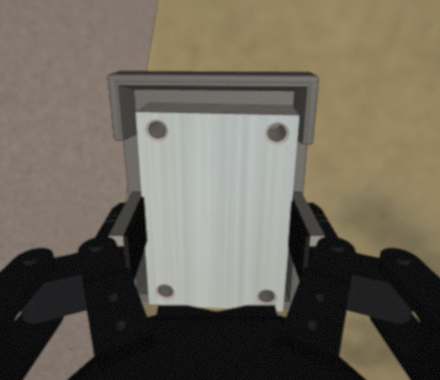

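```bash

python3 -m pendant '[[[-0.02,0,0.06,0],[0,0,0.06,0],[0,0,0.04,0],[0,0,0,0],[0,0,0,0],[0,0,0,0],[0,0,0,0],[0,0,0,0],[0,0,0,0],[0,0,0,0]]]'; python3 - <<'E'
from h import *
go(443.3,89.7,8,13)
E
```

```text
time: 48.32
tool_pos: [445.1, 89.8, 9.0]
tcp_rot: [-179.8, 3.9, 13.2]
ft_force: [0.2, -0.2, -4.0]
finger_gap: 62.3
[445.1  89.8   9. ] [-179.82    3.9    13.17] j6 -7.8 f [ 0.2 -0.2 -4. ] gap 62.3 t 48.32
tool shift mm [-1.7 -0.3  1.2]  units [-0.09 -0.01  0.06] turn deg 0.2 units 0.04
```

```bash

python3 -m pendant '[[[-0.06,0,0.06,0],[0,0,0.06,0],[0,0,0.04,0],[0,0,0,0],[0,0,0,0],[0,0,0,0],[0,0,0,0],[0,0,0,0],[0,0,0,0],[0,0,0,0]]]'; python3 - <<'E'
from h import *
go(443.3,89.7,8,13)
E
```

```text
time: 49.15
tool_pos: [444.1, 89.5, 7.6]
tcp_rot: [-179.8, 3.9, 13.2]
ft_force: [-0.9, -0.1, -2.0]
finger_gap: 62.2
[444.1  89.5   7.6] [-179.82    3.89   13.17] j6 -7.8 f [-0.9 -0.1 -2. ] gap 62.2 t 49.15
tool shift mm [-0.7 -0.4 -0.3]  units [-0.04 -0.02 -0.02] turn deg 0.2 units 0.04
```

```bash

python3 -m pendant '[[[0,0,0.03,0],[0,0,0,0],[0,0,0,0],[0,0,0,0],[0,0,0,0],[0,0,0,0],[0,0,-0.1,0],[0,0,-0.2,0],[0,0,-0.3,0],[0,0,-0.4,0]]]' 1; python3 -m pendant '[[[0,0,-0.5,0],[0,0,-0.6,0],[0,0,-0.7,0],[0,0,-0.8,0],[0,0,-0.8,0],[0,0,-0.8,0],[0,0,-0.8,0],[0,0,-0.7,0],[0,0,-0.4,0],[0,0,-0.2,0]]]' 1; python3 - <<'E'
from h import *
s=sense();im=snapshot('wrist'); cv2.imwrite('pics/w30.png',im[:,:,::-1]);import pickle; pickle.dump(s,open('w30.pkl','wb'))
go(520,190,280,13)
E
```

```text
time: 49.98
tool_pos: [445.6, 89.8, 28.1]
tcp_rot: [-179.8, 3.9, 13.2]
ft_force: [-1.0, 0.3, 0.5]
finger_gap: 85.4
time: 50.82
tool_pos: [456.2, 91.7, 171.3]
tcp_rot: [-179.9, 3.4, 13.2]
ft_force: [0.8, -0.6, 0.4]
finger_gap: 85.6
[456.8  91.8 172. ] [-179.9     3.3    13.18] j6 -7.8 f [ 1.  -0.7  1.2] gap 85.5 t 50.87
tool shift mm [  77.6  -81.4 -112.5]  units [ 3.88 -4.07 -5.63] turn deg 0.2 units 0.04
```

View pics/w30.png

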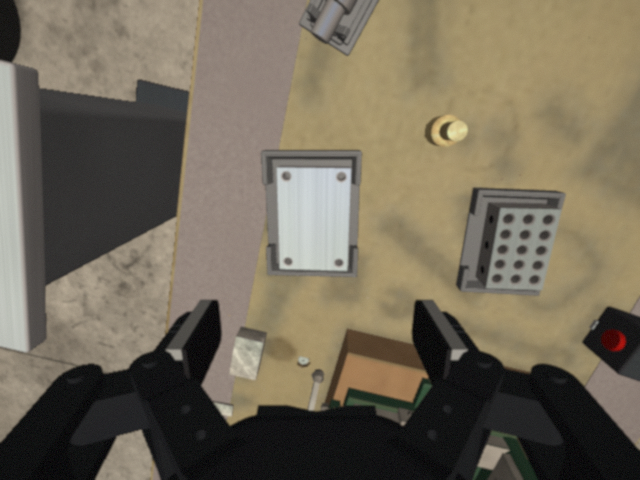

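```bash
python3 - <<'E'
from fit import *
import pickle; s=pickle.load(open('w30.pkl','rb'))
im=cv2.imread('pics/w30.png'); cv2.imwrite('pics/w30a.png',cv2.resize(im[140:285,250:370],None,fx=4,fy=4,interpolation=2))
E
python3 -m pendant '[[[0.1,-0.1,-0.3,0],[0.3,-0.3,-0.5,0],[0.4,-0.4,-0.6,0],[0.5,-0.5,-0.6,0],[0.5,-0.5,-0.6,0],[0.5,-0.5,-0.6,0],[0.4,-0.4,-0.5,0],[0.3,-0.3,-0.4,0],[0.1,-0.1,-0.2,0],[0,0,0,0]]]';python3 - <<'E'
from h import *
s=sense();im=snapshot('wrist'); cv2.imwrite('pics/w31.png',im[:,:,::-1]);import pickle; pickle.dump(s,open('w31.pkl','wb'))
im=snapshot('side'); cv2.imwrite('pics/s2.png',im[:,:,::-1]); cv2.imwrite('pics/s2a.png',cv2.resize(im[210:330,370:540,::-1],None,fx=4.5,fy=4.5,interpolation=2))
go(0,0,0)
E
```

```text
time: 51.7
tool_pos: [506.3, 171.1, 251.4]
tcp_rot: [-179.8, 4.1, 13.1]
ft_force: [-0.3, -0.3, 0.2]
finger_gap: 85.4
[505.6 170.3 250.5] [-179.85    4.17   13.07] j6 -0.1 f [ 0.5  0.  -0.5] gap 85.3 t 51.8
tool shift mm [-511.4   52.3  288.3]  units [-25.57   2.62  14.42]
```

View pics/w30a.png

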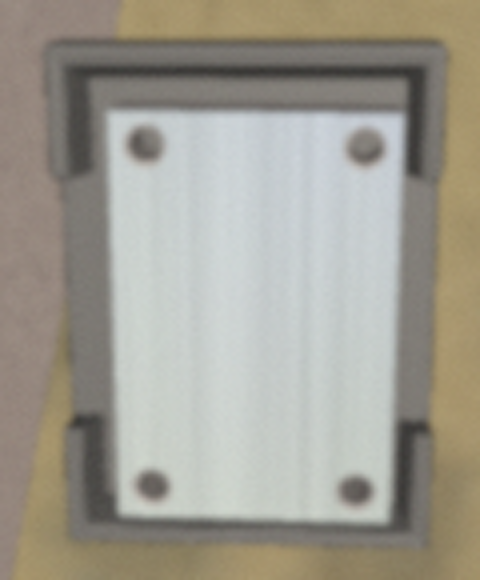

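View pics/w31.png

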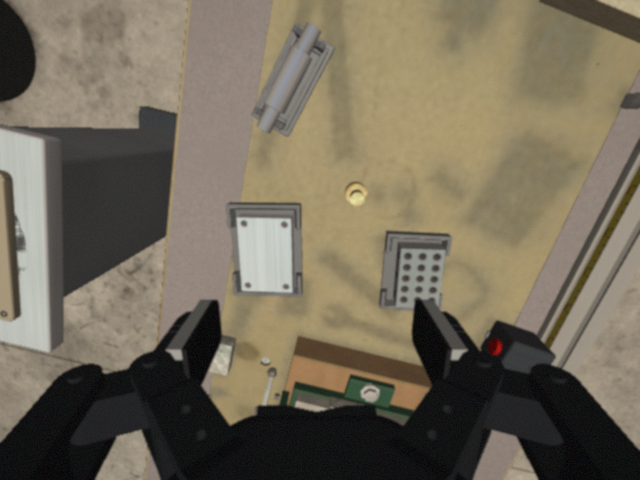

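View pics/s2.png

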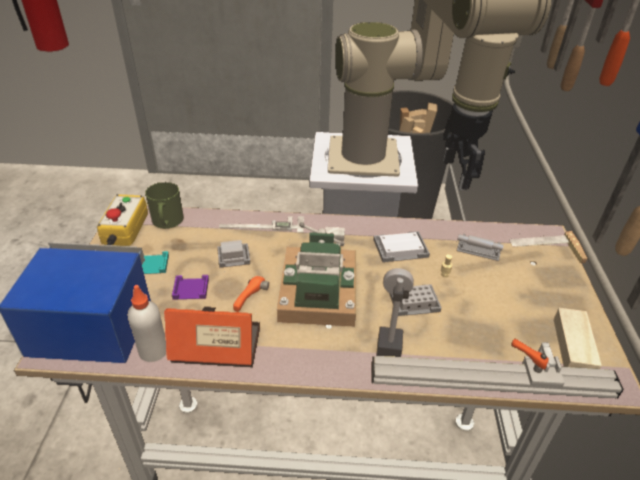

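```bash
python3 - <<'E'
from fit import *
import pickle; s=pickle.load(open('w30.pkl','rb'))
f=lambda p:np.array(p)/4+(250,140)
print('plate',rect(p2w('wrist',f([(105,110),(407,112),(390,522),(115,515)]),24,s)),rect(p2w('wrist',f([(45,45),(446,47),(425,543),(70,540)]),15,s)))
print('riser',rect(p2w('wrist',[(497,205),(561,208),(540,294),(482,292)],29,s)))
im=cv2.imread('pics/w31.png'); cv2.imwrite('pics/w31a.png',cv2.resize(im[15:145,240:345],None,fx=4.5,fy=4.5,interpolation=2))
cv2.imwrite('pics/w31b.png',cv2.resize(im[220:320,365:465],None,fx=5,fy=5,interpolation=2))
E
```

```text
plate (array([445.6,  90. ]), 'len', np.float64(95.0), 'ang y-axis-90:', np.float64(12.6), 'wid', np.float64(65.1), 'ang x', np.float64(13.1)) (array([442.8,  90.8]), 'len', np.float64(118.0), 'ang y-axis-90:', np.float64(13.2), 'wid', np.float64(87.6), 'ang x', np.float64(13.7))
riser (array([628.3, 108.8]), 'len', np.float64(81.0), 'ang y-axis-90:', np.float64(12.8), 'wid', np.float64(52.1), 'ang x', np.float64(11.9))
```

View pics/w31a.png

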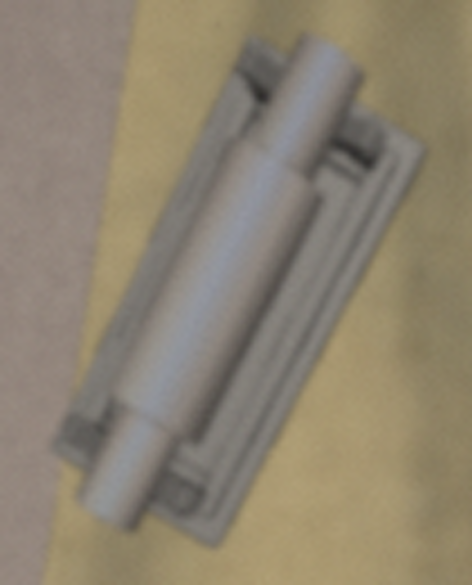

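View pics/w31b.png

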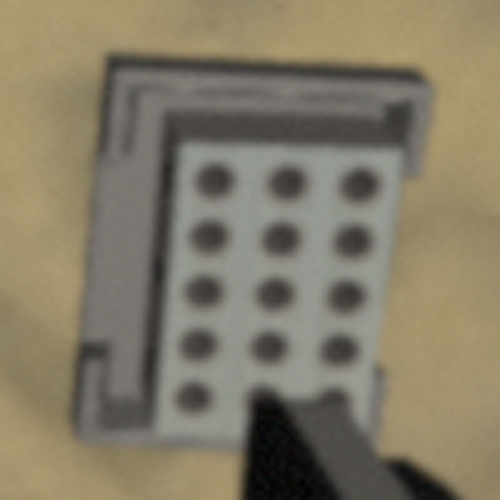

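View pics/s2a.png

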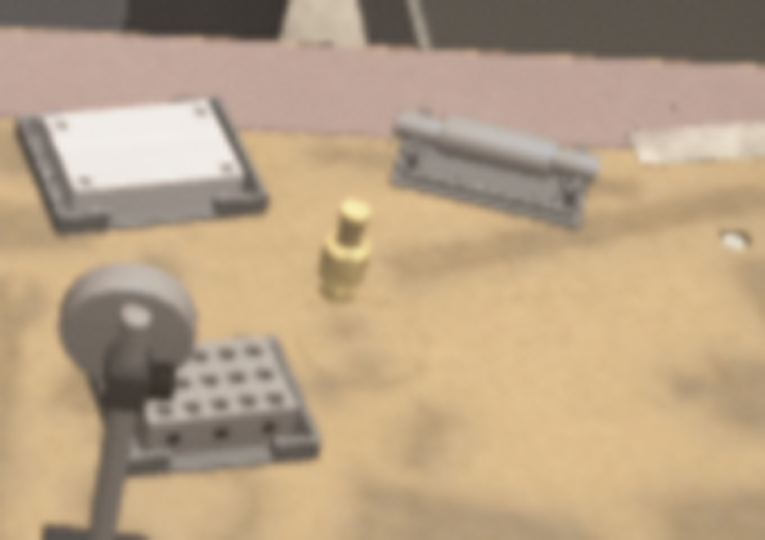

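```bash
python3 - <<'E'
from fit import *
import pickle; s=pickle.load(open('w31.pkl','rb'))
f=lambda p:np.array(p)/4.5+(240,15)
e=p2w('wrist',f([(332,52),(112,512)]),26,s);h=p2w('wrist',f([(286,157),(155,418)]),26,s)
print('shaft',e.mean(0),np.linalg.norm(e[0]-e[1]),h.mean(0),np.linalg.norm(h[0]-h[1]))
print(rect(p2w('wrist',f([(250,38),(425,145),(218,545),(60,450)]),4,s)))
print(sense()['ft_force'],sense()['time'])
E
```

```text
shaft [434.29798883 285.30328441  26.        ] 107.60581396027456 [434.65684269 285.79623606  26.        ] 61.77505957159089
(array([435.1, 286.1]), 'len', np.float64(101.3), 'ang y-axis-90:', np.float64(-16.3), 'wid', np.float64(45.5), 'ang x', np.float64(-16.3))
[ 0.49518336  0.03510728 -0.538417  ] 51.8
```

All four pieces read as seated, and the gripper is clear of everything. Handing in.

```bash
python3 -c "
from bench import *
print(hand_in())"
```

```text
the job is handed in; nothing more can be done
None
```

I took the set-up apart from the top down and put each piece in its holder. I handed the job in at about 52 s of the 102 s allowed. No verdict is reported at hand-in.

**Last checks, from the wrist and side pictures:**

| Piece | Measured offset from holder centre | Limit |
|---|---|---|
| Shaft | about 1 mm (4–6 mm in an earlier view) | 10 mm |
| V-block | about 4 mm | 8 mm |
| Riser block | about 3.5 mm | 8 mm |
| Base plate | about 3 mm | 8 mm |

- **Position:** the shaft lies in both forks, lengthwise directions match to within about 2°, and all three blocks look flat on their tray floors. The blocks all read 3 mm or so to the same side, which may partly be a camera or tilt error rather than real. I last checked the V-block closely just after placing it. After that it shows only in the final side view.
- **Bystanders:** the brass coupling still stands and the gauge block looks unmoved. I checked those by eye only.
- **Robot:** the gripper was open and clear at z = 250 mm, with about zero force on the wrist.

**What did not go to plan:**
- The tool's tilt crept up to about 4° over the run. The interface cannot correct this, so the blocks may have been set down slightly tilted before they settled on release.
- The finger opening read about 2 mm under each piece's width (22 mm on the 24 mm shaft). I took this as a reading error, since lowering the grip on the shaft did not change it.

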